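Lock the swivel basket and scoop the chain rollers into it

ROBOT

A 6-joint arm with a two-finger parallel gripper is mounted at the origin on the work surface. World frame = base frame: x ahead of the robot, y to its left, z up, the work surface at z = 0. Lengths are in mm, angles in rad, forces in N, time in s.
With the tool pointing down it reaches from about 350 to 775 mm from the base axis. Payload 7.3 kg.
Tool frame: the origin (TCP) lies midway between the tips of the shut fingers; the grasp point (between the pads) lies 19 mm behind it; z points along the fingers, y is the line along which they close (so a half turn about z gives the same grasp; the last joint's range is limited). The gripper opens to 92 mm and grips with 3 to 60 N. Pads are 19 mm wide; open, the fingers measure 130 mm over their backs; the gripper's body (75 mm by 190 mm) begins 47 mm behind the grasp point.
Start: joints at [1.204, 0.342, 1.524, -0, 1.275, -0.146], TCP at [114.965, 512.28, 200.641] pointing down, gripper open.
Joint ranges: [-2.53, 2.53], [-0.77, 2.02], [0.04, 2.7], [-1, 4.14], [0.28, 2.66], [-3.11, 3.11]. Speed limits (rad/s): [2.57, 2.57, 3.14, 3.14, 3.14, 3.14].

INTERFACE

Orientations are given as [roll, pitch, yaw] about the fixed x, y, z axes, in that order (R = Rz(yaw) Ry(pitch) Rx(roll)).
In Python, from plant import get_obs, capture, camera_model, close_job, search_frame, regions_of, pinpoint gives the robot as it stands. The module is installed in compiled form; this text tells all that it offers.
- The arm moves only by the shell command python3 -m pendant 'ROWS'. ROWS is JSON, one flat list of numbers, 7 for each row, row after row: the shift along the tool's x, y, z in units of 30 mm (1.0 is 30 mm), then the turn, a rotation vector about the tool's x, y, z in units of 4 degrees (1.0 is 4 degrees), then the closure, from -1 (fully open) to 1 (shut), so that 0 is half open. In form: [dx, dy, dz, wx, wy, wz, gripper, dx, dy, dz, wx, wy, wz, gripper, ...]. A call has 1 to 12 rows; each row shifts and turns the commanded pose from where the row before left it, along the tool's axes as they then stand; what a row does not reach is not made up. A row lasts 1/10 s, in which the tool goes at most 50 mm and 8.59 degrees, less where a joint would pass 70% of its speed; a pose out of reach is approached as far as the arm can. A call with a number of a shift or a turn outside -1 to 1 is refused whole. A call with a gripper value outside its range is refused whole. The fingers move at their own pace and stop on an object; the grip force is fixed at half the most. Time passes only in rows, so rows that do not move let the fingers close. It gives the time, the measured TCP pose, the force, the opening and the grip force at its end, in the units of the state.
- get_obs(): the state, without advancing time (a new reading comes with each control period).
- capture(name): name is "scene" or "side" or "wrist"; returns the picture (384x512x3 uint8, red, green, blue); there is no depth.
- camera_model(name): a dict with "fov_y" (degrees; the focal length in pixels is half the picture's height over the tangent of half this angle, whatever the lens; pixels are square), "cx", "cy" (the principal point, pixels), "pose" (4x4, takes a point from camera to world coordinates). Camera axes: x right, y up, looking along -z (the intrinsics and any distortion apply to the point x, -y, -z); pixel columns grow to the right and rows downward; lengths in mm; the calibration is good to about 2 mm. A picture is of the moment at which its call begins: read the wrist's pose just before it. camera_model takes no time and is no camera call; for the wrist camera it gives the pose at the moment of the call.
- close_job(): hands the job in; it is judged then, once.
Trained networks look in the newest picture that a camera, given by its name, has taken for a name from the list of things; names that differ only in an ending like _2 or _b are one class to them, and where a whole thing is asked for, a point or a joint stands for the part that bears it (a point fixed in the world has none). Each returns a list of dicts, best first, with "score" (0 to 1); they miss things now and then, are a little off and sometimes report something else, mostly with a low value. They report only what shows in the picture. A call takes as long as a camera call.
- search_frame(camera, thing): "location" ([column, row] in pixels, amid what is visible of it).
- regions_of(camera, thing): "pixels" (384x512 bool, what is visible of it) and "location" ([column, row] in pixels, amid what is visible of it).
- pinpoint(camera, thing): "location" ([column, row] in pixels: a listed point, or the origin of a listed thing).
The state is a dict: "time": time; "joint_positions": joint angles; "dq": joint speeds; "tau": joint torques, N m; "tool_pos": TCP position; "tcp_rot": TCP orientation; "contact_force": force on the tool from outside, world axes, zero at the start; "moment": the same for the moment, N m; "grip_width": finger opening in mm; "finger_force": force on a finger pad.
Only numpy, scipy, OpenCV 4.12 (cv2) and the standard library are available. Lean on these libraries where they do the work, as an engineer would, in place of code of your own. Each camera call takes 0.05 s, during which the arm holds its last target. There are 200 camera calls.

TASK

First push the loose red-headed lock pin fully down through the yellow lug of the swivelling steel basket and the blue stand lug under it, so that the basket cannot swing. Then, using the green-handled scoop and never touching the rollers with the gripper or arm, get all three orange rollers out of the drain tray and tip them into the basket. Finally stand the scoop flat on the bench, let go, and leave the other things on the bench where they are.

Things in the scene. Friction and masses are not known exactly. Their poses are not given: they have to be found in the camera images.
- tray: aluminium drain tray fixed to the bench, 294 x 118 mm, origin at the centre of its underside on the bench, x along its length. Inside: flat floor 8 mm above the bench, x -141 to +130 mm, y -55 to +55 mm. Side walls and near (-x) wall upright, 4 mm thick, top 44 mm above the bench. The rollers start at x above +25 mm; the -x half is free to set the scoop down in.
- tray_end (a point): middle of the foot of the tray's far (+x) end wall, on the tray floor, at (130, 0, 8) mm in the tray's frame; axes as the tray's. This wall leans outward 25 deg from vertical and is 36 mm high: pieces pushed against it climb over the lip of a scoop that slides along the floor, nose slightly down
- stand: blue base of the swivel basket, fixed to the bench (150 mm disc and a bracket on its -x side that carries the stand lug); origin at the centre of its underside on the bench, z up. The basket's turning axis is this z axis. The bracket reaches 125 mm from the axis and is 60 mm high.
- basket (a joint): swivel angle of the basket about the stand's vertical axis (rad), 0 = the two lugs exactly in line; starts within 0.015 of that. Stiff from friction (about 0.06 N m) but free to swing until pinned.
- basket_in (a point): centre of the basket's inner floor, 19 mm above the bench; axes turn with the basket (equal to the stand's axes at angle 0). The basket is a square open steel box, 140 x 140 mm outside, walls and floor 4 mm, 132 x 132 mm inside, rim 100 mm above the bench.
- lug_hole (a point): centre of the hole at the top face of the yellow basket lug, 74 mm above the bench, 92 mm out from the swivel axis on the basket's -x side (22 mm out from the wall). The lug is 44 x 44 mm, 10 mm thick; hole 15 mm in diameter, upright.
- stand_hole (a point): centre of the hole at the top face of the blue stand lug, 60 mm above the bench, below the yellow lug with a 4 mm gap; lug 10 mm thick, hole 15 mm in diameter, upright; free space below.
- block: wooden block, 70 x 70 x 62 mm high, fixed to the bench, with an upright 16 mm hole in the middle where the pin is parked; origin at the centre of its underside.
- pin: loose lock pin, 60 g, upright in the wooden block; origin at its lower tip, z up to its head. Steel shank 10 mm in diameter, 60 mm long, last 8 mm tapered; red collar 24 mm in diameter (z 60 to 66 mm); red round grip 16 mm in diameter (z 66 to 106 mm). Parked, the collar rests on the block (tip 2 mm above the bench); fully home, it rests on the yellow lug (tip 14 mm above the bench).
- scoop: loose steel scoop, 220 g, flat on the bench; origin under the pan's centre, x to its open mouth, z up. Pan 100 x 100 mm, floor 1.5 mm thick, back 36 mm high, side walls 3 mm thick, 36 mm high (18 mm from x +5 to +32 mm, where they end). The green handle, 14 mm wide (y), 20 mm deep, rises from the back at (-48, 0, 26) mm, leaning back (to -x) 30 deg from vertical, 90 mm long.
- scoop_grip (a point): point to grip on the scoop's handle, 22 mm short of its end: at (-82, 0, 85) mm in the scoop's frame; axes as the scoop's. Grip along the handle, the tool leaning 30 deg, fingers closing along the scoop's y
- scoop_lip (a point): middle of the scoop's lip, underside, at (50, 0, 0) mm in the scoop's frame
- roller0: centre of an orange barrel-shaped nylon chain roller, 26 mm in diameter at the middle, 10 mm at its flat ends, 28 mm long, 25 g, standing on its end in the tray at the start; z along its axis
- roller1: centre of an orange barrel-shaped nylon chain roller, 26 mm in diameter at the middle, 10 mm at its flat ends, 28 mm long, 25 g, standing on its end in the tray at the start; z along its axis
- roller2: centre of an orange barrel-shaped nylon chain roller, 26 mm in diameter at the middle, 10 mm at its flat ends, 28 mm long, 25 g, standing on its end in the tray at the start; z along its axis
- spray: bystander: blue can, 60 mm diameter, 170 mm high, origin under its centre; stands between the tray's and the basket's far ends
- oil: bystander: yellow bottle with a red cap, 70 mm diameter, 190 mm high, origin under its centre
- jar: bystander: amber jar, 70 mm diameter, 100 mm high, origin under its centre
- driver: bystander: screwdriver lying on the bench along its x axis
- wrench: bystander: wrench lying on the bench along its x axis
- sprocket: bystander: steel sprocket lying flat, 104 mm diameter, 18 mm high, origin under its centre
- piston: bystander: aluminium piston standing, 52 mm diameter, 50 mm high, origin under its centre

How it is judged (in metres and radians):
On the way, in this order (a step that is already met when the one before it is completed fails the run):
1. the lock pin is through both lugs, fully home (z of pin in the frame of stand_hole below -0.041 m and horizontal distance between pin and stand_hole below 0.012 m and horizontal distance between pin and lug_hole below 0.012 m and angle between pin's own z axis and vertical below 0.15 rad), for 0.2 s.
2. all three rollers lie in the basket, with the pin still in place (all of step 1 and x of roller0 in the frame of basket_in between -0.068 and 0.068 m and y of roller0 in the frame of basket_in between -0.068 and 0.068 m and z of roller0 in the frame of basket_in between 0 and 0.06 m and x of roller1 in the frame of basket_in between -0.068 and 0.068 m and y of roller1 in the frame of basket_in between -0.068 and 0.068 m and z of roller1 in the frame of basket_in between 0 and 0.06 m and x of roller2 in the frame of basket_in between -0.068 and 0.068 m and y of roller2 in the frame of basket_in between -0.068 and 0.068 m and z of roller2 in the frame of basket_in between 0 and 0.06 m), for 0.2 s.
At the end, for the whole second after the job is handed in: All three rollers rest in the basket; pin through both lugs, tip 41 mm or more below the stand lug's top, upright within 0.15 rad; basket within 0.08 rad of its line; scoop standing flat on the bench itself (5 mm, 0.1 rad); all at rest and released (all of step 2 and value of joint basket between -0.08 and 0.08 rad and height (world z) of scoop below 0.005 m and angle between scoop's own z axis and vertical below 0.1 rad and linear speed of each of roller0, roller1, roller2, pin, scoop below 0.03 m/s); the robot touches nothing.
It fails at once if the fingers or arm touch a roller (contact force between any of roller0, roller1, roller2 and the fingers above 0.5 N or contact force between any of roller0, roller1, roller2 and the arm above 0.5 N).
It fails at once if a bystander is shoved more than 30 mm or knocked over (distance of any of spray, oil, jar, driver, wrench, sprocket, piston from where it was at the start of the episode above 0.03 m).
It also fails if it takes over 72 s, if anything falls off the work surface, if the arm or the gripper's body presses on something with over 40 N, if the wrist force passes 120 N, or if a joint passes its speed limit or range.

## Working session

There is one attempt and no reset: what is moved stays moved. The work goes in short steps, Python scripts to look and compute and a shell command to move; the robot and the scene stay as the last step left them, time stands still between calls to the robot, and variables do not carry over. Pictures are saved under pics/ and viewed, at most 10 in all, crops included, and the job is handed in when it is done.

```bash
mkdir -p pics
cat > h.py <<'E'
import numpy as np, cv2
from plant import *
from scipy.spatial.transform import Rotation as Ro
def ray(cam,px,M=None):
    M=M or camera_model(cam); f=192/np.tan(np.radians(M['fov_y'])/2)
    P=np.array(M['pose']); d=P[:3,:3]@np.array([(px[0]-M['cx'])/f,-(px[1]-M['cy'])/f,-1.]); return P[:3,3],d/np.linalg.norm(d)
def atz(cam,px,z,M=None):
    o,d=ray(cam,px,M); return o+d*(z-o[2])/d[2]
def tri(rays):
    A=0;b=0
    for o,d in rays:
        Q=np.eye(3)-np.outer(d,d);A=A+Q;b=b+Q@o
    p=np.linalg.solve(A,b); return p,[round(float(np.linalg.norm((np.eye(3)-np.outer(d,d))@(p-o))),1) for o,d in rays]
def proj(cam,p,M=None):
    M=M or camera_model(cam); f=192/np.tan(np.radians(M['fov_y'])/2)
    P=np.array(M['pose']); c=P[:3,:3].T@(np.array(p)-P[:3,3]); return np.array([M['cx']+f*c[0]/-c[2],M['cy']-f*c[1]/-c[2]])
E
python3 - <<'E'
from h import *
im=[]
for c in ['scene','side','wrist']:
    M=camera_model(c); print(c,{k:(np.round(v,2).tolist() if k=='pose' else v) for k,v in M.items()})
    a=capture(c); cv2.imwrite(f'pics/{c}0.png',a[:,:,::-1]); im.append(a[:,:,::-1])
cv2.imwrite('pics/m0.png',cv2.resize(np.vstack([np.hstack(im[:2]),np.hstack([im[2],im[2]*0])]),(800,600),interpolation=cv2.INTER_AREA))
T={'tray':0,'tray_end':8,'stand':0,'basket_in':19,'lug_hole':74,'block':0,'pin':2,'scoop':0,'scoop_grip':85,'scoop_lip':0,'roller0':22,'spray':0,'oil':0,'jar':0,'piston':0,'sprocket':0}
for t,z in T.items():
    rs=[]
    for c in ['scene','side']:
        for r in pinpoint(c,t)[:3 if t=='roller0' else 1]:
            if r['score']>.3: print(t,c,round(r['score'],2),np.round(r['location']),np.round(atz(c,r['location'],z)[:2])); rs.append(ray(c,r['location']))
    if len(rs)==2: print('   tri',np.round(tri(rs)[0]),tri(rs)[1])
o=get_obs(); print(o['time'],o['tool_pos'],o['tcp_rot'])
E
```

```text
scene {'fov_y': 52.20770588584119, 'cx': 255.98259409506215, 'cy': 185.46080965061662, 'pose': [[-0.74, -0.56, 0.37, 1007.58], [0.67, -0.63, 0.4, 482.53], [0.01, 0.54, 0.84, 1063.0], [0.0, 0.0, 0.0, 1.0]]}
side {'fov_y': 44.16837366326561, 'cx': 253.54609582891828, 'cy': 192.41822726211956, 'pose': [[0.76, 0.41, -0.5, -32.84], [-0.65, 0.49, -0.58, -697.83], [0.01, 0.77, 0.64, 854.11], [0.0, 0.0, 0.0, 1.0]]}
wrist {'fov_y': 71.84637359440916, 'cx': 251.36446084397528, 'cy': 190.46375225163348, 'pose': [[0.22, -0.93, -0.3, 33.99], [0.98, 0.21, 0.07, 529.66], [-0.0, -0.31, 0.95, 384.16], [0.0, 0.0, 0.0, 1.0]]}
tray scene 0.9 [286. 223.] [564. 134.]
tray side 0.62 [219. 196.] [554. 124.]
   tri [560. 132.  -8.] [0.6, 0.6]
tray_end scene 0.96 [253. 243.] [685. 122.]
tray_end side 0.69 [259. 174.] [700. 122.]
   tri [691. 120.  14.] [5.2, 5.2]
stand scene 0.71 [234. 164.] [ 536. -139.]
stand side 0.67 [245. 327.] [ 339. -250.]
   tri [ 438. -199. -148.] [42.9, 42.9]
basket_in scene 0.91 [235. 161.] [ 537. -135.]
basket_in side 0.81 [280. 245.] [ 545. -136.]
   tri [ 540. -136.   21.] [3.6,
[... 899 characters left out ...]
54. 182.] [653.  89.]
spray scene 0.65 [224. 222.] [701.   7.]
spray side 0.56 [287. 198.] [696.  -2.]
   tri [700.   3.  -6.] [1.1, 1.1]
oil scene 0.86 [334. 301.] [634. 393.]
oil side 0.86 [189. 145.] [633. 385.]
   tri [635. 391.  -3.] [2.1, 2.1]
jar scene 0.9 [173. 142.] [ 636. -354.]
jar side 0.76 [371. 287.] [ 627. -353.]
   tri [ 633. -354.   -3.] [3.0, 3.0]
piston scene 0.56 [205. 250.] [801.  41.]
piston side 0.82 [304. 176.] [801.  35.]
   tri [802.  38.  -3.] [1.7, 1.7]
sprocket scene 0.74 [373. 204.] [313. 270.]
sprocket side 0.78 [115. 207.] [311. 269.]
   tri [312. 270.  -1.] [0.1, 0.1]
1.75 [114.98877132 512.30076768 200.62876113] [3.14148097e+00 5.71351620e-06 2.92077755e+00]
```

View pics/m0.png

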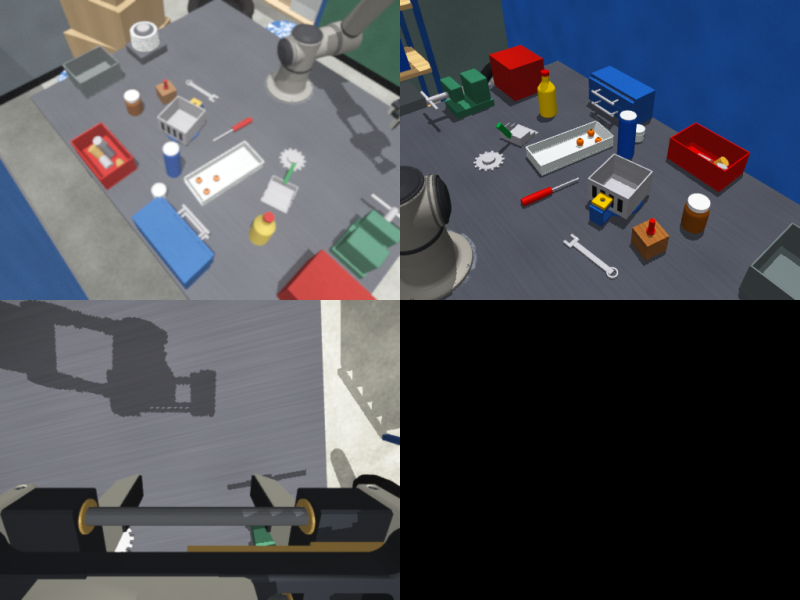

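The overview shows the pin parked in the wooden block at about (650,228), the basket's yellow lug at (602,200), the tray at (570,147) with rollers at its far end, and the scoop at (280,190) in the left picture. I'll move over the pin first.

```bash
cat > plan.py <<'E'
# plan(A,B,n): constant row (tool axes, units 30 mm / 4 deg) that repeated n times takes pose A to B
import numpy as np
from scipy.spatial.transform import Rotation as Ro
from scipy.optimize import least_squares
def run(A,row,n):
    p,R=np.array(A[0],float),Ro.from_matrix(A[1]); out=[p]
    for _ in range(n):
        p=p+R.apply(np.array(row[:3])*30); R=R*Ro.from_rotvec(np.radians(4)*np.array(row[3:6])); out.append(p)
    return out,R.as_matrix()
def plan(A,B,n,dec=3):
    w=(Ro.from_matrix(A[1]).inv()*Ro.from_matrix(B[1])).as_rotvec()/np.radians(4)/n
    f=lambda s: run(A,list(s)+list(w),n)[0][-1]-B[0]
    s=least_squares(f,np.zeros(3)).x; row=np.round(np.r_[s,w],dec)
    out,R=run(A,row,n); r=[np.hypot(*q[:2]) for q in out]
    print(n,'rows of',row.tolist(),'-> end',np.round(out[-1],1),'radius',round(min(r)),round(max(r)),'OVER' if abs(row).max()>1 else '')
    return out[-1],R
def down(yaw): return Ro.from_euler('xyz',[np.pi,0,yaw]).as_matrix()
def cur():
    from plant import get_obs
    o=get_obs(); return np.array(o['tool_pos'],float),Ro.from_euler('xyz',o['tcp_rot']).as_matrix()
E
python3 - <<'E'
from plan import *
A=cur()
A=plan(A,(np.array([430,150,250]),down(3.3)),16)
A=plan(A,(np.array([481,-331,230]),down(3.437)),17)
E
```

```text
16 rows of [-0.692, -0.73, -0.103, 0.0, 0.0, -0.339] -> end [429.8 150.  250. ] radius 402 525 
17 rows of [0.11, -0.943, 0.039, 0.0, 0.0, -0.116] -> end [ 481.2 -331.1  230.1] radius 437 584
```

```bash
python3 -m pendant '[-0.692,-0.73,-0.103,0,0,-0.339,-1,-0.692,-0.73,-0.103,0,0,-0.339,-1,-0.692,-0.73,-0.103,0,0,-0.339,-1,-0.692,-0.73,-0.103,0,0,-0.339,-1,-0.692,-0.73,-0.103,0,0,-0.339,-1,-0.692,-0.73,-0.103,0,0,-0.339,-1,-0.692,-0.73,-0.103,0,0,-0.339,-1,-0.692,-0.73,-0.103,0,0,-0.339,-1,-0.692,-0.73,-0.103,0,0,-0.339,-1,-0.692,-0.73,-0.103,0,0,-0.339,-1,-0.692,-0.73,-0.103,0,0,-0.339,-1,-0.692,-0.73,-0.103,0,0,-0.339,-1]' ; python3 -m pendant '[-0.692,-0.73,-0.103,0,0,-0.339,-1,-0.692,-0.73,-0.103,0,0,-0.339,-1,-0.692,-0.73,-0.103,0,0,-0.339,-1,-0.692,-0.73,-0.103,0,0,-0.339,-1,0.11,-0.943,0.039,0,0,-0.116,-1,0.11,-0.943,0.039,0,0,-0.116,-1,0.11,-0.943,0.039,0,0,-0.116,-1,0.11,-0.943,0.039,0,0,-0.116,-1,0.11,-0.943,0.039,0,0,-0.116,-1,0.11,-0.943,0.039,0,0,-0.116,-1,0.11,-0.943,0.039,0,0,-0.116,-1,0.11,-0.943,0.039,0,0,-0.116,-1]'; python3 -m pendant '[0.11,-0.943,0.039,0,0,-0.116,-1,0.11,-0.943,0.039,0,0,-0.116,-1,0.11,-0.943,0.039,0,0,-0.116,-1,0.11,-0.943,0.039,0,0,-0.116,-1,0.11,-0.943,0.039,0,0,-0.116,-1,0.11,-0.943,0.039,0,0,-0.116,-1,0.11,-0.943,0.039,0,0,-0.116,-1,0.11,-0.943,0.039,0,0,-0.116,-1,0.11,-0.943,0.039,0,0,-0.116,-1,0,0,0,0,0,0,-1]'
python3 - <<'E'
from h import *
a=capture('wrist'); cv2.imwrite('pics/w1.png',a[:,:,::-1])
M=camera_model('wrist'); o=get_obs(); print(o['time'],o['tool_pos'],o['tcp_rot'],o['joint_positions'])
for t,z in [('pin',2),('block',0),('lug_hole',74),('stand_hole',60),('basket_in',19)]:
    for r in pinpoint('wrist',t)[:2]: print(t,round(r['score'],2),np.round(r['location'],1),np.round(atz('wrist',r['location'],z,M),1))
for r in regions_of('wrist','pin')[:2]: 
    print(r['score'],r['location'],r['pixels'].sum())
    np.save('pinmask.npy',r['pixels']);
E
```

```text
time: 2.95
tool_pos: [339.2, 227.9, 238.0]
tcp_rot: [3.141, 0.001, -3.077]
contact_force: [0.8, 0.0, -0.5]
grip_width: 91.7
finger_force: 0.0
time: 4.15
tool_pos: [445.7, -78.5, 240.8]
tcp_rot: [-3.142, 0.0, -2.919]
contact_force: [0.7, 0.8, -0.0]
grip_width: 91.9
finger_force: 0.0
time: 5.15
tool_pos: [481.0, -334.1, 229.1]
tcp_rot: [-3.141, -0.001, -2.849]
contact_force: [-0.2, 0.0, -0.2]
grip_width: 92.0
finger_force: 0.0
5.2 [ 480.95267512 -332.24407983  229.31418662] [ 3.14064340e+00 -4.52653017e-04 -2.84813111e+00] [-7.35661094e-01  4.34696297e-01  1.30194184e+00  1.02949556e-04
  1.40600126e+00 -2.59993569e+00]
pin 0.81 [259.6 160.4] [ 477.2 -320.5    2. ]
block 0.64 [254.2 161.2] [ 481.3 -328.1    0. ]
lug_hole 0.67 [380.1 184.4] [ 448.2 -163.1   74. ]
stand_hole 0.82 [373.4 184.8] [ 453.3 -163.8   60. ]
basket_in 0.76 [349.4 227.6] [ 537.8 -147.8   19. ]
0.82 [255.9, 171.6] 331
```

View pics/w1.png

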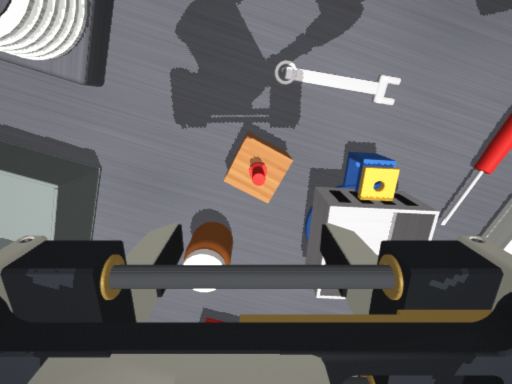

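Run:
```python
from h import *
M=camera_model('wrist'); a=cv2.imread('pics/w1.png')
h=a[150:195,235:285].astype(int); m=(h[:,:,2]>120)&(h[:,:,1]<70)&(h[:,:,0]<70)
for i in range(len(m)):
    if m[i].any(): j=np.where(m[i])[0]; print(i+150,j.min()+235,j.max()+235,h[i,(j.min()+j.max())//2])
c=np.array([[235,135],[292,157],[268,202],[224,180]]);print('block top',np.round(atz('wrist',c.mean(0),62,M),1), [np.round(atz('wrist',q,62,M)[:2]) for q in c])
for v in [176,178,180]: print(v,np.round(atz('wrist',(259,v),108,M),1))
print('col',np.round(atz('wrist',(259,171),68,M),1),'hole',np.round(atz('wrist',(379,185),74,M),1))
```

```text
162 255 260 [ 36  49 140]
163 253 262 [ 45  48 194]
164 252 263 [ 47  49 199]
165 251 262 [ 45  48 195]
166 251 262 [ 34  36 160]
167 252 262 [ 23  24 118]
168 252 262 [ 21  22 113]
169 251 263 [ 23  25 114]
170 252 263 [ 20  21 111]
171 252 263 [ 21  22 113]
172 252 264 [ 25  26 131]
173 252 264 [ 47  49 216]
174 252 264 [ 82  87 253]
175 252 264 [ 83  90 254]
176 252 253 [ 43  46 197]
177 252 252 [ 49  58 213]
block top [ 479.6 -326.9   62. ] [array([ 444., -365.]), array([ 450., -284.]), array([ 521., -294.]), array([ 508., -363.])]
176 [ 476.8 -323.   108. ]
178 [ 479.1 -322.2  108. ]
180 [ 481.5 -321.5  108. ]
col [ 479.9 -320.9   68. ] hole [ 449.6 -161.8   74. ]
```

Run:
```python
import cv2,numpy as np
a=cv2.imread('pics/w1.png')
b=np.hstack([cv2.resize(a[120:210,215:305],(400,400),interpolation=3),cv2.resize(a[140:230,330:420],(400,400),interpolation=3)])
cv2.imwrite('pics/w1c.png',b)
```

```text
(no output)
```

View pics/w1c.png

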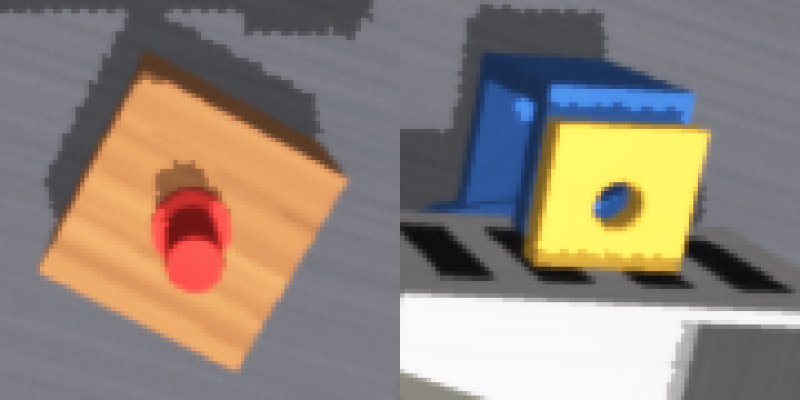

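The crop shows the grip top at about (259,179) and the lug hole at about (379,186) in the wrist image, giving pin ≈ (480,-324) and hole ≈ (450,-163). Next I grasp and lift the pin.

```bash
python3 -m pendant '[-0.015,0.12,0.97,0,0,0,-1,-0.015,0.12,1,0,0,0,-1,0,0,1,0,0,0,-1,0,0,1,0,0,0,-1,0,0,0.97,0,0,0,-1,0,0,0,0,0,0,-1,0,0,0,0,0,0,1,0,0,0,0,0,0,1,0,0,0,0,0,0,1,0,0,0,0,0,0,1,0,0,0,0,0,0,1,0,0,0,0,0,0,1]'; python3 -m pendant '[0,0,-0.5,0,0,0,1,0,0,-1,0,0,0,1,0,0,-1,0,0,0,1,0,0,-1,0,0,0,1,0,0,-0.5,0,0,0,1,0,0,0,0,0,0,1,0,0,0,0,0,0,1]'
python3 - <<'E'
from h import *
M=camera_model('wrist'); a=capture('wrist'); cv2.imwrite('pics/w2.png',a[:,:,::-1])
o=get_obs(); print(o['time'],o['tool_pos'],o['tcp_rot'])
np.save('M2.npy',M,allow_pickle=True)
s=capture('side')
for t,z in [('pin',2),('lug_hole',74),('stand_hole',60),('basket_in',19)]:
    for r in pinpoint('wrist',t)[:2]: print(t,round(r['score'],2),np.round(r['location'],1),np.round(atz('wrist',r['location'],z,M),1))
    for r in pinpoint('side',t)[:1]: print(t,'side',round(r['score'],2),np.round(r['location'],1),np.round(atz('side',r['location'],z),1))
b=np.hstack([cv2.resize(a,(400,300)),cv2.resize(s[200:350,220:400],(400,300))]); cv2.imwrite('pics/w2c.png',b[:,:,::-1])
E
```

```text
time: 6.7
tool_pos: [480.1, -324.0, 82.3]
tcp_rot: [-3.141, 0.0, -2.846]
contact_force: [0.2, -0.5, -0.4]
grip_width: 48.3
finger_force: 0.0
time: 7.4
tool_pos: [479.7, -323.7, 201.3]
tcp_rot: [3.141, -0.0, -2.846]
contact_force: [-0.2, -1.3, -0.9]
grip_width: 0.5
finger_force: 0.0
7.45 [ 479.4482573  -323.49304912  200.66702343] [ 3.13973646e+00 -1.02160860e-03 -2.84609399e+00]
pin 0.72 [249.7 163. ] [ 478.9 -327.3    2. ]
pin side 0.42 [113.7 205.5] [310.7 272.5   2. ]
lug_hole 0.57 [382.1 192.8] [ 452.  -163.7   74. ]
lug_hole side 0.87 [259.2 255.8] [ 447.9 -167.6   74. ]
stand_hole 0.94 [376.3 189.9] [ 452.9 -164.2   60. ]
stand_hole side 0.74 [280.9 250.2] [ 505.9 -177.    60. ]
basket_in 0.63 [348.4 236.1] [ 540.3 -149.8   19. ]
basket_in side 0.65 [280.4 244.9] [ 544.8 -136.5   19. ]
```

View pics/w2c.png

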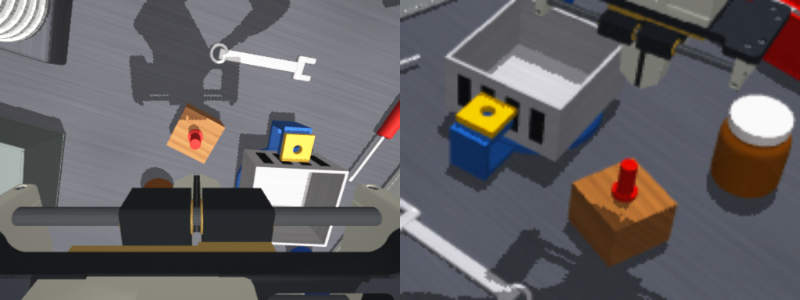

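The fingers needed more time (still 48 mm open when the lift began), so the pin still stands in the block at (195,143) of the left panel. I'll use this new view to refine, then grasp again with a longer close.

Run:
```python
from h import *
M=np.load('M2.npy',allow_pickle=True).item(); a=cv2.imread('pics/w2.png').astype(int)
h=a[150:205,225:275]; m=(h[:,:,2]>120)&(h[:,:,1]<95)&(h[:,:,0]<95)
rows=[i for i in range(len(m)) if m[i].any()]
for i in rows: j=np.where(m[i])[0]; print(i+150,j.min()+225,j.max()+225,h[i,(j.min()+j.max())//2],end=' ; ')
for v in [182,185,188]: print(v,np.round(atz('wrist',(250,v),108,M),1),np.round(atz('wrist',(253,v),108,M),1))
h=a[150:215,355:410]; y=(h[:,:,2]>150)&(h[:,:,1]>120)&(h[:,:,0]<110); y=y.astype(np.uint8)
c=max(cv2.findContours(y,0,1)[0],key=cv2.contourArea); f=np.zeros_like(y); cv2.drawContours(f,[c],-1,1,-1)
q=np.argwhere((f==1)&(y==0)); e=q.mean(0); print('hole',e[::-1]+[355,150],len(q),np.round(atz('wrist',e[::-1]+[355,150],74,M),1))
```

```text
150 231 265 [ 61  99 151] ; 151 230 230 [ 62  87 123] ; 165 245 253 [ 36  50 137] ; 166 244 255 [ 38  41 171] ; 167 243 256 [ 46  49 202] ; 168 242 256 [ 46  49 202] ; 169 242 257 [ 39  41 179] ; 170 242 257 [ 24  26 126] ; 171 241 258 [ 22  25 118] ; 172 241 258 [ 22  23 117] ; 173 241 258 [ 21  22 117] ; 174 242 258 [ 21  22 116] ; 175 242 258 [ 23  25 118] ; 176 241 258 [ 23  24 118] ; 177 242 257 [ 29  31 151] ; 178 242 257 [ 66  70 246] ; 179 242 257 [ 84  89 254] ; 180 242 256 [ 85  90 254] ; 181 243 256 [ 85  91 254] ; 182 243 256 [ 83  89 254] ; 183 243 256 [ 83  89 254] ; 184 243 255 [ 82  89 254] ; 185 244 255 [ 81  87 254] ; 186 244 255 [ 80  86 254] ; 187 244 255 [ 80  85 254] ; 188 245 254 [ 78  83 254] ; 189 246 253 [ 78  85 254] ; 190 248 251 [ 78  89 253] ; 182 [ 477.3 -326.9  108. ] [ 476.3 -323.7  108. ]
185 [ 480.5 -325.9  108. ] [ 479.6 -322.7  108. ]
188 [ 483.8 -324.9  108. ] [ 482.8 -321.7  108. ]
hole [390.88888889 197.38888889] 18 [ 454.3 -150.6   74. ]
```

```bash
python3 -m pendant '[0.03,-0.1,1,0,0,0,-1,0,0,1,0,0,0,-1,0,0,1,0,0,0,1,0,0,1,0,0,0,1,0,0,0,0,0,0,1,0,0,0,0,0,0,1,0,0,0,0,0,0,1,0,0,0,0,0,0,1,0,0,0,0,0,0,1,0,0,0,0,0,0,1,0,0,0,0,0,0,1,0,0,0,0,0,0,1]'; python3 -m pendant '[0,0,0,0,0,0,1,0,0,0,0,0,0,1]'
```

```text
time: 9.1
tool_pos: [480.3, -327.1, 82.6]
tcp_rot: [-3.141, 0.001, -2.846]
contact_force: [-0.8, 1.4, 4.4]
grip_width: 0.7
finger_force: 2.8
time: 9.3
tool_pos: [480.3, -327.1, 82.6]
tcp_rot: [-3.141, 0.001, -2.846]
contact_force: [-0.6, 1.1, 6.5]
grip_width: 0.6
finger_force: 2.8
```

Run:
```python
from h import *
M=camera_model('wrist'); a=capture('wrist'); s=capture('side'); cc=capture('scene')
q=cc[60:160,160:260]
b=np.hstack([cv2.resize(a,(400,300)),cv2.resize(s[220:340,250:400],(400,300))]); b=np.vstack([b,np.hstack([cv2.resize(q,(400,300)),cv2.resize(a[130:250,180:330],(400,300))])]); cv2.imwrite('pics/w3c.png',b[:,:,::-1])
p=get_obs(); print(np.round(proj('wrist',p['tool_pos']),1),np.round(proj('side',p['tool_pos']),1),np.round(proj('scene',p['tool_pos']),1))
```

```text
[252.4 220.2] [322.4 289.8] [210.7 107.4]
```

View pics/w3c.png

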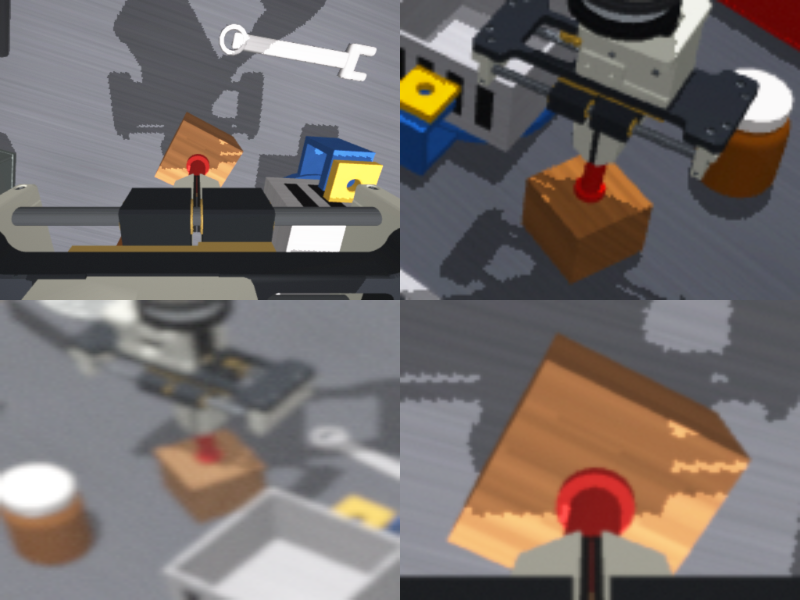

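The view shows the shut fingertips standing right at the pin without the pin between them; the collar is at about wrist pixel (253,213), side pixel (322,296). I'll check numerically where the pin is relative to the tool.

Run:
```python
from h import *
p=get_obs();R=Ro.from_euler('xyz',p['tcp_rot']).as_matrix();t=p['tool_pos'];print(p['time'],p['grip_width'])
M=camera_model('wrist')
for n,c,px,z in [('col','wrist',(253.1,213.2),68),('col','side',(322,296),65)]:
    q=atz(c,px,z,M if c=='wrist' else None); print(n,c,np.round(q,1),'in tool',np.round(R.T@(q-t),1))
# hyp: earlier measured centre
print(np.round(proj('wrist',(479.5,-326.5,68),M),1),np.round(proj('side',(479.5,-326.5,65)),1),np.round(proj('side',(479.5,-326.5,108)),1))
a=capture('side')[:,:,::-1].astype(int); h=a[255:310,300:345]; m=(h[:,:,2]>70)&(h[:,:,1]<0.4*h[:,:,2])&(h[:,:,0]<0.4*h[:,:,2])
for i in range(len(m)):
    if m[i].any(): j=np.where(m[i])[0]; print(i+255,j.min()+300,j.max()+300,end=' ; ')
```

```text
9.45 0.25298417505286697
col wrist [ 480.5 -326.5   68. ] in tool [-0.4  0.6 14.6]
col side [ 479.6 -329.1   65. ] in tool [ 1.2 -1.6 17.6]
[253.4 212.1] [321.1 295.3] [323.2 281.8]
285 320 321 ; 286 319 326 ; 287 319 326 ; 288 319 326 ; 289 319 326 ; 290 318 325 ; 291 316 325 ; 292 316 325 ; 293 316 326 ; 294 315 326 ; 295 315 326 ; 296 315 326 ; 297 315 326 ; 298 316 326 ; 299 317 325 ; 300 318 324 ;
```

```bash
python3 -m pendant '[0,0,-1,0,0,0,1,0,0,-1,0,0,0,1,0,0,-1,0,0,0,1,0,0,-0.8,0,0,0,1,0,0,0,0,0,0,1,0,0,0,0,0,0,1]'
python3 - <<'E'
from h import *
s=capture('side'); a=capture('wrist'); c=capture('scene')
p=get_obs(); u,v=proj('side',p['tool_pos']).astype(int); print(u,v,p['grip_width'],p['finger_force'])
b=np.hstack([cv2.resize(a[150:300,160:340],(400,300)),cv2.resize(s[v-70:v+60,u-80:u+90],(400,300))]); cv2.imwrite('pics/w4c.png',b[:,:,::-1])
E
```

```text
time: 10.1
tool_pos: [479.9, -327.0, 195.7]
tcp_rot: [-3.142, 0.0, -2.846]
contact_force: [-0.2, 0.0, -0.2]
grip_width: 0.6
finger_force: 0.0
328 252 0.47204393343875645 0.0
```

View pics/w4c.png

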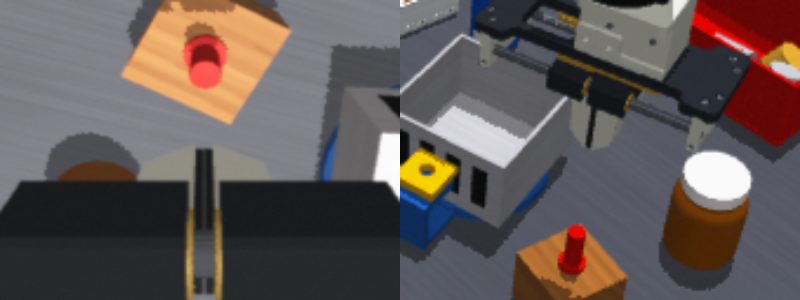

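The pin is still upright in the block (red grip top at wrist ≈(252,187)); the fingers had not had time to reopen before descending. Redo with proper opening.

```bash
python3 -m pendant '[0,0,0,0,0,0,0,0,0,0,0,0,0,0,0,0,0,0,0,0,0,0,0,0,0,0,0,0,0,0,0,0,0,0,0,0,0,0.9,0,0,0,0,0,0,1,0,0,0,0,0,0,1,0,0,0,0,0,0,0.87,0,0,0,0,0,0,0,0,0,0,1,0,0,0,0,0,0,1,0,0,0,0,0,0,1]'; python3 -m pendant '[0,0,0,0,0,0,1,0,0,0,0,0,0,1,0,0,0,0,0,0,1,0,0,0,0,0,0,1]'
```

```text
time: 11.45
tool_pos: [480.9, -327.9, 84.6]
tcp_rot: [-3.139, 0.002, -2.846]
contact_force: [-0.1, 0.4, 1.5]
grip_width: 26.2
finger_force: 0.0
time: 11.85
tool_pos: [480.1, -327.1, 83.2]
tcp_rot: [-3.141, 0.0, -2.846]
contact_force: [-0.8, 0.4, -0.4]
grip_width: 0.4
finger_force: 0.0
```

Run:
```python
from h import *
p=get_obs(); t=np.array(p['tool_pos']); print(p['time'],t,p['grip_width'])
o=[]
for c in ['side','scene']:
    a=capture(c).copy(); u,v=proj(c,t).astype(int); print(c,u,v,np.round(proj(c,(480,-327,108)),1),np.round(proj(c,(480,-327,68)),1))
    k=a[v-35:v+25,u-40:u+40]; k=cv2.resize(k,(400,300),interpolation=cv2.INTER_CUBIC)
    P=lambda q:tuple(int(x) for x in (proj(c,q)-[u-40,v-35])*5)
    cv2.circle(k,P(t),4,(0,255,0),1); cv2.circle(k,P((480,-327,108)),4,(255,255,0),1); cv2.circle(k,P(t+[0,0,25]),4,(0,0,255),1); o.append(k)
cv2.imwrite('pics/w5.png',np.hstack(o)[:,:,::-1])
```

```text
11.85 [ 480.08463189 -327.12465192   83.18641589] 0.38336253972588186
side 322 289 [323.6 281.8] [321.6 294.4]
scene 210 107 [210.1 102. ] [211.1 110.4]
```

View pics/w5.png

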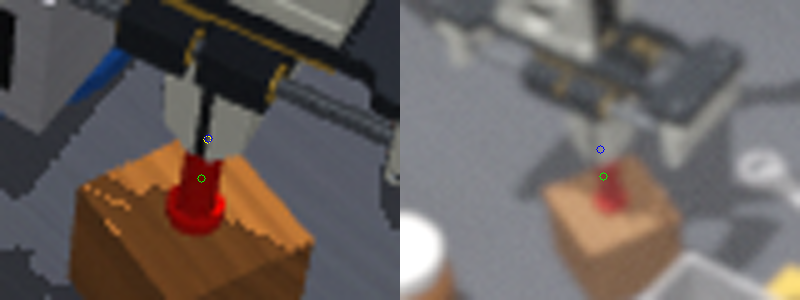

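The views show the fingertips ending about at the pin's top (side row ≈286), i.e. the tips are really higher than the reading suggests. I reopen, go lower (still above the collar in either case) and close again.

```bash
python3 -m pendant '[0,0,0,0,0,0,0,0,0,0,0,0,0,0,0,0,0,0,0,0,0,0,0,0,0,0,0,0,0,0,0,0,0,0,0,0,0,0.22,0,0,0,0,0,0,0.22,0,0,0,0,0,0,0,0,0,0,1,0,0,0,0,0,0,1,0,0,0,0,0,0,1,0,0,0,0,0,0,1,0,0,0,0,0,0,1]'; python3 -m pendant '[0,0,0,0,0,0,1,0,0,0,0,0,0,1]'
python3 - <<'E'
from h import *
# block edge lengths from w1 (TCP z 229) as check of the height scale
P=[(247.6,136.9),(293,160.5),(268.5,203.3),(224,181.2)]
p=get_obs(); M=camera_model('wrist'); M=dict(M); Q=np.array(M['pose']).copy(); Q[2,3]+=229.3-p['tool_pos'][2]; M['pose']=Q
w=[atz('wrist',q,62,M)[:2] for q in P]; print([round(float(np.linalg.norm(w[i]-w[i-1])),1) for i in range(4)])
E
```

```text
time: 13.15
tool_pos: [480.1, -327.1, 69.8]
tcp_rot: [-3.141, 0.0, -2.846]
contact_force: [-0.0, -0.1, -0.4]
grip_width: 14.4
finger_force: 30.0
time: 13.35
tool_pos: [480.1, -327.1, 69.8]
tcp_rot: [-3.141, 0.0, -2.846]
contact_force: [0.5, -0.3, -0.3]
grip_width: 14.9
finger_force: 30.0
[68.6, 68.5, 69.1, 70.0]
```

Gripped (14.9 mm, 30 N). Lift and carry to above the lug, then check alignment.

```bash
python3 -m pendant '[0,0,-0.7,0,0,0,1,0,0,-1,0,0,0,1,0,0,-1,0,0,0,1,0,0,-0.97,0,0,0,1,-0.109,0.917,0,0,0,0,1,-0.109,0.917,0,0,0,0,1,-0.109,0.917,0,0,0,0,1,-0.109,0.917,0,0,0,0,1,-0.109,0.917,0,0,0,0,1,-0.109,0.917,0,0,0,0,1,0,0,0,0,0,0,1,0,0,0.6,0,0,0,1]'; python3 -m pendant '[0,0,0.1,0,0,0,1,0,0,0,0,0,0,1]'
python3 - <<'E'
from h import *
p=get_obs(); t=np.array(p['tool_pos']); M=camera_model('wrist'); print(p['time'],np.round(t,1),p['grip_width'])
a=capture('wrist'); s=capture('side'); c=capture('scene')
cv2.imwrite('pics/a6.png',a[:,:,::-1]);cv2.imwrite('pics/s6.png',s[:,:,::-1])
for cam,th in [('wrist','pin'),('wrist','lug_hole'),('wrist','stand_hole'),('side','pin'),('side','lug_hole'),('scene','pin'),('scene','lug_hole')]:
    for r in pinpoint(cam,th)[:1]: print(cam,th,round(r['score'],2),np.round(r['location'],1),np.round(atz(cam,r['location'],{'pin':t[2]-68,'lug_hole':74,'stand_hole':60}[th],M if cam=='wrist' else None),1))
print('proj lug', np.round(proj('wrist',(451,-163.5,74),M)),np.round(proj('wrist',t-[0,0,68],M)))
o=[]
for im,(u,v) in [(a,proj('wrist',(451,-163.5,74),M)),(s,proj('side',(451,-163.5,90)))]:
    u,v=int(u),int(v); o.append(cv2.resize(im[v-45:v+45,u-60:u+60],(400,300),interpolation=cv2.INTER_CUBIC)); print(u,v)
cv2.imwrite('pics/w6.png',np.hstack(o)[:,:,::-1])
E
```

```text
time: 14.55
tool_pos: [452.3, -163.9, 163.7]
tcp_rot: [-3.137, 0.004, -2.845]
contact_force: [0.8, 0.6, -1.3]
grip_width: 14.6
finger_force: 30.0
time: 14.75
tool_pos: [450.4, -163.8, 158.4]
tcp_rot: [3.141, -0.001, -2.846]
contact_force: [0.5, -0.2, -0.3]
grip_width: 14.3
finger_force: 30.0
14.75 [ 450.4 -163.8  158.4] 14.326860650694842
wrist pin 0.8 [253.5 189.4] [ 447.2 -163.3   90.4]
wrist lug_hole 0.58 [247.7 187.4] [ 451.8 -168.2   74. ]
wrist stand_hole 0.81 [252.4 184.3] [ 451.  -163.2   60. ]
side pin 0.8 [257.1 248.3] [ 448.9 -159.    90.4]
side lug_hole 0.81 [259.2 257. ] [ 445.6 -170.3   74. ]
scene pin 0.41 [253.4 126.7] [ 433.5 -159.7   90.4]
scene lug_hole 0.97 [249.2 132.4] [ 450.7 -161.2   74. ]
proj lug [252. 188.] [252. 192.]
252 187
259 249
```

View pics/w6.png

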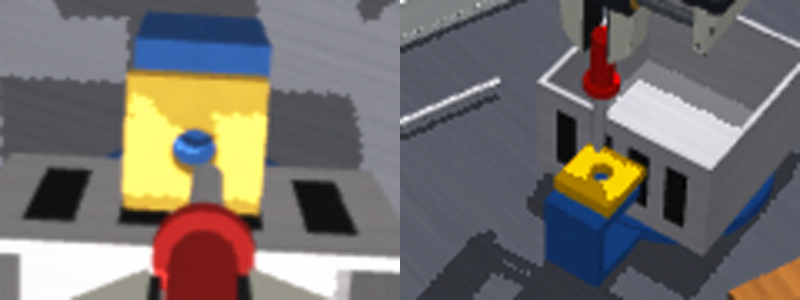

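The wrist crop shows the pin tip about 12 crop px right of the hole centre (195,147); the side crop has tip (600,150) above hole (600,172). Compute the correction.

Run:
```python
from h import *
p=get_obs(); t=np.array(p['tool_pos']); M=camera_model('wrist'); print(np.round(t,1)); R=Ro.from_euler('xyz',p['tcp_rot']).as_matrix()
for c,tip,hole in [('wrist',(254.1,192.8),(250.5,186.2)),('side',(259,249),(259,255.6))]:
    m=M if c=='wrist' else None
    a=atz(c,tip,t[2]-67,m);b=atz(c,hole,74,m); print(c,np.round(a,1),np.round(b,1),'move tool',np.round((R.T@(b-a))[:2],1))
```

```text
[ 450.7 -163.5  158.9]
wrist [ 450.6 -161.6   91.9] [ 450.3 -165.5   74. ] move tool [ 1.4 -3.7]
side [ 449.8 -164.3   91.9] [ 448.  -166.9   74. ] move tool [ 2.5 -1.9]
```

```bash
python3 -m pendant '[0.057,-0.1,0,0,0,0,1,0,0,0,0,0,0,1,0,0,0.35,0,0,0,1,0,0,0.35,0,0,0,1,0,0,0.2,0,0,0,1,0,0,0.2,0,0,0,1,0,0,0,0,0,0,1]'
```

```text
time: 15.95
tool_pos: [449.4, -166.5, 124.6]
tcp_rot: [3.14, -0.001, -2.846]
contact_force: [-0.2, 0.7, -0.8]
grip_width: 14.9
finger_force: 30.0
```

```bash
python3 -m pendant '[0,0,0.3,0,0,0,1,0,0,0.3,0,0,0,1,0,0,0.3,0,0,0,1,0,0,0.3,0,0,0,1,0,0,0.2,0,0,0,1,0,0,0.1,0,0,0,1,0,0,0,0,0,0,1]'
```

```text
time: 16.65
tool_pos: [450.4, -167.1, 81.6]
tcp_rot: [-3.14, 0.001, -2.846]
contact_force: [-2.9, 0.4, 8.5]
grip_width: 15.3
finger_force: 30.0
```

```bash
python3 -m pendant '[0,0,0.1,0,0,0,1,0,0,0,0,0,0,1,0,0,0,0,0,0,-1,0,0,0,0,0,0,-1,0,0,0,0,0,0,-1,0,0,0,0,0,0,-1,0,0,0,0,0,0,-1,0,0,-1,0,0,0,-1,0,0,-1,0,0,0,-1,0,0,-1,0,0,0,-1,0,0,-1,0,0,0,-1,0,0,-1,0,0,0,-1]'
python3 - <<'E'
from h import *
from plan import *
p=get_obs(); t=np.array(p['tool_pos']); M=camera_model('wrist'); print(p['time'],np.round(t,1),p['grip_width'])
capture('side'); capture('scene')
for c in ['side','scene']:
    r=regions_of(c,'pin')[:1]
    for q in r: ys,xs=np.where(q['pixels']); print(c,q['score'],xs.min(),xs.max(),ys.min(),ys.max(),'expect top',np.round(proj(c,(449.5,-166.5,120)),1),'collar',np.round(proj(c,(449.5,-166.5,80)),1), 'unseated10', np.round(proj(c,(449.5,-166.5,130)),1))
A=cur(); plan(A,(np.array([500,120,330]),down(-2.9)),10);
E
```

```text
time: 17.85
tool_pos: [449.7, -166.7, 228.8]
tcp_rot: [3.141, -0.0, -2.846]
contact_force: [1.0, -0.8, 0.4]
grip_width: 89.4
finger_force: 0.0
17.85 [ 449.7 -166.7  228.8] 89.40633439637779
side 0.64 240 322 198 288 expect top [259.8 240.6] collar [259.4 253.3] unseated10 [259.9 237.4]
scene 0.71 201 262 123 184 expect top [248.3 121.8] collar [248.4 130.1] unseated10 [248.3 119.7]
10 rows of [-0.417, 0.876, -0.341, -0.001, 0.001, 0.077] -> end [500.  119.9 330.1] radius 470 514
```

```bash
python3 -m pendant '[-0.417,0.876,-0.341,0,0,0.077,-1,-0.417,0.876,-0.341,0,0,0.077,-1,-0.417,0.876,-0.341,0,0,0.077,-1,-0.417,0.876,-0.341,0,0,0.077,-1,-0.417,0.876,-0.341,0,0,0.077,-1,-0.417,0.876,-0.341,0,0,0.077,-1,-0.417,0.876,-0.341,0,0,0.077,-1,-0.417,0.876,-0.341,0,0,0.077,-1,-0.417,0.876,-0.341,0,0,0.077,-1,-0.417,0.876,-0.341,0,0,0.077,-1,0,0,0,0,0,0,-1,0,0,0,0,0,0,-1]'
python3 - <<'E'
from h import *
p=get_obs(); t=np.array(p['tool_pos']); M=camera_model('wrist'); print(p['time'],np.round(t,1),p['tcp_rot'])
a=capture('wrist'); s=capture('side'); cv2.imwrite('pics/a7.png',a[:,:,::-1]); cv2.imwrite('pics/s7.png',s[:,:,::-1]); np.save('M7.npy',M,allow_pickle=True)
for th,z in [('tray',0),('tray_end',8),('roller0',22),('scoop',0),('scoop_grip',85),('scoop_lip',0),('basket_in',19),('lug_hole',74)]:
    for r in pinpoint('wrist',th)[:3 if th=='roller0' else 1]: print(th,round(r['score'],2),np.round(r['location'],1),np.round(atz('wrist',r['location'],z,M),1))
r=regions_of('wrist','tray')[:1]
for q in r: np.save('traymask.npy',q['pixels']); print(q['score'],q['pixels'].sum())
cv2.imwrite('pics/w7.png',np.vstack([np.hstack([cv2.resize(a,(800,600))[:300]]),np.hstack([cv2.resize(a,(800,600))[300:600,:400],cv2.resize(s[225:285,220:300],(400,300))])])[:,:,::-1])
E
```

```text
time: 19.25
tool_pos: [499.6, 120.1, 328.4]
tcp_rot: [3.141, -0.003, -2.898]
contact_force: [-0.7, -0.3, -0.1]
grip_width: 91.7
finger_force: 0.0
19.25 [499.6 120.1 328.4] [ 3.14145693e+00 -2.81732771e-03 -2.89834551e+00]
tray 0.71 [249.4 183. ] [564.4 131.3   0. ]
tray_end 0.79 [227.9 238.9] [693.2 116.2   8. ]
roller0 0.63 [224.7 226.4] [659.5 103.3  22. ]
roller0 0.6 [246.  235.1] [668.1 149.9  22. ]
scoop 0.79 [359.2 166. ] [477.9 333.1   0. ]
scoop_grip 0.65 [386.5 126.2] [397.9 312.8  85. ]
scoop_lip 0.92 [359.6 187.3] [519.1 349.8   0. ]
basket_in 0.96 [104.9 138.5] [ 540.9 -148.5   19. ]
lug_hole 0.97 [76.7 83. ] [ 452.6 -169.7   74. ]
0.96 9181
```

View pics/w7.png

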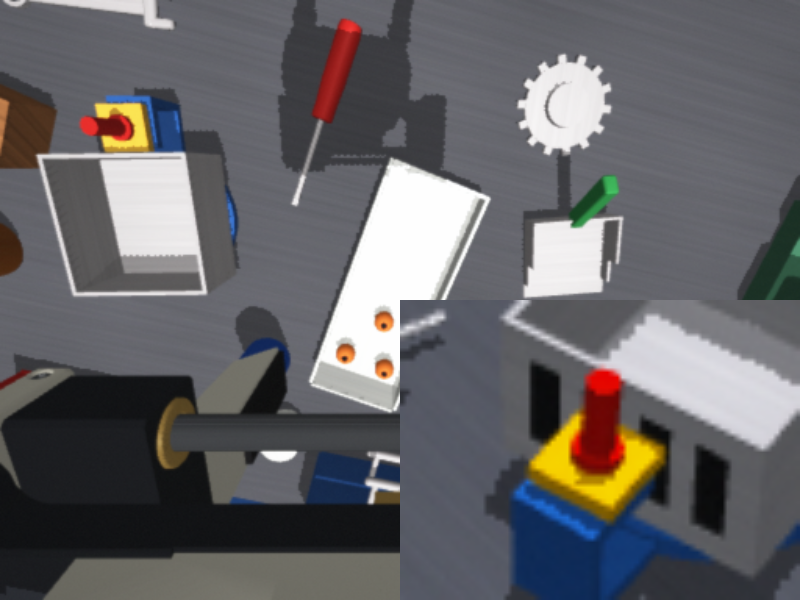

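The picture shows the pin seated with its collar on the yellow lug (inset), the tray rim corners at (390,158), (490,198), (392,411), (312,385), rollers at (384,320), (345,352), (384,368), and the scoop at (575,255). I'll fit the tray and plan a move above the scoop.

Run:
```python
from h import *
from plan import *
from scipy.optimize import least_squares
M=np.load('M7.npy',allow_pickle=True).item()
px=np.array([(390,158),(490,198),(392,411),(312,385)])/1.5625
W=[atz('wrist',q,44,M)[:2] for q in px]; print(np.round(W,1))
# order: -x side: which y? fit both
L=np.array([(-147,-59),(-147,59),(147,59),(147,-59)])
f=lambda v:(np.c_[np.cos(v[2])*L[:,0]-np.sin(v[2])*L[:,1]+v[0],np.sin(v[2])*L[:,0]+np.cos(v[2])*L[:,1]+v[1]]-W).ravel()
s=least_squares(f,[560,130,-.1]); print('tray',np.round(s.x,3),np.round(s.fun,1))
for q in [(384,320),(345,352),(384,368)]:
    w=atz('wrist',np.array(q)/1.5625,22,M)[:2]-s.x[:2]; c,d=np.cos(s.x[2]),np.sin(s.x[2]); print('roller tray frame',np.round([c*w[0]+d*w[1],-d*w[0]+c*w[1]],1))
# same from side: mask contour corners of tray
for c in ['side','scene']:
    if c=='scene': capture(c)
    m=regions_of(c,'tray')[0]['pixels'].astype(np.uint8)
    k=max(cv2.findContours(m,0,1)[0],key=cv2.contourArea); h=cv2.convexHull(k)
    pp=cv2.approxPolyDP(h,4,True)[:,0]; print(c,[(tuple(int(z) for z in q),tuple(int(z) for z in np.round(atz(c,q,44)[:2]))) for q in pp])
    R=np.array([[np.cos(s.x[2]),-np.sin(s.x[2])],[np.sin(s.x[2]),np.cos(s.x[2])]]); print([np.round(proj(c,np.r_[R@l+s.x[:2],44]),0).tolist() for l in L])
g=np.array([392,306,85.]); 
plan(cur(),(np.array([470,330,300]),down(-2.9)),8)
```

```text
[[413.3  94.5]
 [427.1 211.6]
 [715.8 172.3]
 [703.6  64.1]]
tray [ 5.64953e+02  1.35625e+02 -1.19000e-01] [-1.3  0.  -1.1  0.1  2.1  4.5  0.3 -4.5]
roller tray frame [38.5  2.7]
roller tray frame [ 98.2 -29.1]
roller tray frame [101.7  26.4]
side [((272, 174), (697, 62)), ((270, 188), (651, 20)), ((183, 223), (394, 56)), ((161, 195), (409, 183)), ((166, 185), (442, 210)), ((247, 155), (702, 177))]
[[181.0, 212.0], [161.0, 187.0], [251.0, 153.0], [275.0, 173.0]]
scene [((313, 181), (416, 101)), ((334, 202), (424, 196)), ((335, 213), (450, 223)), ((258, 263), (726, 187)), ((236, 234), (714, 80)), ((236, 226), (697, 61))]
[[312.0, 179.0], [337.0, 206.0], [257.0, 258.0], [234.0, 227.0]]
8 rows of [-0.088, 0.88, 0.125, 0.0, 0.0, 0.0] -> end [470.  330.  300.1] radius 514 574
```

```bash
python3 -m pendant '[0.26,0.88,0.2,0,0,0,-1,0.26,0.88,0.2,0,0,0,-1,0.26,0.88,0.2,0,0,0,-1,0.26,0.88,0.2,0,0,0,-1,0.26,0.88,0.2,0,0,0,-1,0.26,0.88,0.2,0,0,0,-1,0.1,0.88,0.2,0,0,0,-1,0,0.5,0,0,0,0,-1,0,0,0,0,0,0,-1]'
python3 - <<'E'
from h import *
p=get_obs(); t=np.array(p['tool_pos']); M=camera_model('wrist'); print(p['time'],np.round(t,1),p['tcp_rot'])
a=capture('wrist'); cv2.imwrite('pics/a8.png',a[:,:,::-1]); np.save('M8.npy',M,allow_pickle=True)
for th,z in [('tray',0),('scoop',0),('scoop_grip',85),('scoop_lip',0)]:
    for r in pinpoint('wrist',th)[:1]: print(th,round(r['score'],2),np.round(r['location'],1),np.round(atz('wrist',r['location'],z,M),1))
for r in regions_of('wrist','scoop')[:1]:
    ys,xs=np.where(r['pixels']); print(r['score'],xs.min(),xs.max(),ys.min(),ys.max())
x0,x1,y0,y1=xs.min()-25,xs.max()+25,ys.min()-25,ys.max()+25; x0=max(x0,0);y0=max(y0,0)
k=a[y0:y1,x0:x1]; f=min(800/k.shape[1],600/k.shape[0]); print('crop',x0,y0,f); cv2.imwrite('pics/w8.png',cv2.resize(k,None,fx=f,fy=f,interpolation=cv2.INTER_CUBIC)[:600,:800,::-1])
E
```

```text
time: 20.85
tool_pos: [403.4, 303.2, 288.1]
tcp_rot: [3.141, 0.0, -2.897]
contact_force: [1.0, 0.2, 0.1]
grip_width: 91.3
finger_force: 0.0
20.85 [403.4 303.2 288.1] [ 3.14138288e+00  3.99175721e-05 -2.89727434e+00]
tray 0.78 [147.3 214. ] [566.2 136.4   0. ]
scoop 0.74 [258.2 191.3] [469.5 332.2   0. ]
scoop_lip 0.95 [262.6 214.8] [513.6 352.4   0. ]
0.83 229 287 148 219
crop 204 123 4.958677685950414
```

View pics/w8.png

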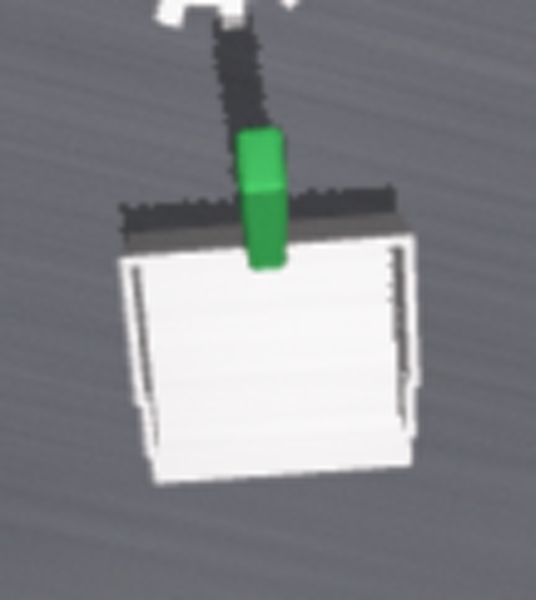

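The crop shows the scoop's lip edge from (155,483) to (411,465), back rim corners (120,255)/(414,235) and handle end face centred at (262,160). I fit its pose and plan the grasp.

```bash
cat > fit.py <<'E'
from h import *
from plan import *
from scipy.optimize import least_squares
M=np.load('M8.npy',allow_pickle=True).item()
px=np.array([(155,483),(411,465),(120,256),(414,236),(262,160),(268,262)])/4.9587+[204,123]
X=np.array([(50,-50,1),(50,50,1),(-50,-50,36),(-50,50,36),(-93,0,104),(-40,0,30)])[:5]; px=px[:5]
def f(v):
    c,s=np.cos(v[2]),np.sin(v[2]); return np.array([proj('wrist',(c*q[0]-s*q[1]+v[0],s*q[0]+c*q[1]+v[1],q[2]),M) for q in X])
r=least_squares(lambda v:(f(v)-px).ravel(),[480,330,.3]); v=r.x
print('scoop',np.round(v,3),np.round(r.fun,1))
E
python3 - <<'E'
from fit import *
c,s=np.cos(v[2]),np.sin(v[2]); S=np.array([[c,-s,0],[s,c,0],[0,0,1]])
# tool axes in scoop frame (tool x = camera side, back-down)
T=np.array([[-.866,0,.5],[0,1,0],[-.5,0,-.866]])
R=S@T
W=lambda q:S@np.array(q)+[v[0],v[1],0]
g=W((-82,0,85)); tz=R[:,2]; print('grip',np.round(g,1))
# TCP 19 mm past grasp point, plus extra
A=cur(); print(A[0])
for e in (19,):
    tcp=g+tz*e; pre=tcp-tz*90
    print('pre',np.round(pre,1),'tcp',np.round(tcp,1),Ro.from_matrix(R).as_euler('xyz'))
    B=plan(A,(pre,R),9); plan(B,(tcp,R),4)
E
```

```text
scoop [4.74106e+02 3.35333e+02 3.22000e-01] [-0.1 -0.1 -0.1 -0.   0.2  0.4 -0.1  0.1  0.  -0.3]
grip [396.3 309.4  85. ]
[404.35580652 301.13841083 288.30929522]
pre [362.6 298.1 146.5] tcp [405.3 312.4  68.5] [-3.14159265  0.52361148 -2.81959674]
9 rows of [0.272, 0.028, 0.482, -0.034, -0.832, -0.127] -> end [362.6 298.2 146.4] radius 469 504 
4 rows of [-0.001, -0.0, 0.749, -0.0, -0.0, 0.0] -> end [405.4 312.4  68.6] radius 469 512
```

Run:
```python
from fit import *
def g(w):
    c,s=np.cos(w[2]),np.sin(w[2]); return np.array([proj('wrist',(c*q[0]-s*q[1]+w[0],s*q[0]+c*q[1]+w[1],q[2]+w[3]),M) for q in X])
r=least_squares(lambda w:(g(w)-px).ravel(),[474,335,.32,0]); print('z free',np.round(r.x,3),np.round(r.fun,1))
m=regions_of('side','scoop')
for q in [(-82,0,85),(-93,0,104),(50,0,0),(0,0,0)]:
    c,s=np.cos(v[2]),np.sin(v[2]); P=(c*q[0]-s*q[1]+v[0],s*q[0]+c*q[1]+v[1],q[2]); print(q,'side',np.round(proj('side',P)),'scene',np.round(proj('scene',P)))
a=cv2.imread('pics/side0.png').astype(int)
h=a[140:200,100:170]; G=(h[:,:,1]>80)&(h[:,:,1]>1.5*h[:,:,2])&(h[:,:,1]>1.5*h[:,:,0]); ys,xs=np.where(G); print('green side',[(int(xs[ys==y].min())+100,int(xs[ys==y].max())+100,int(y)+140) for y in (ys.min(),int(ys.mean()),ys.max())])
a=cv2.imread('pics/scene0.png').astype(int)
h=a[190:250,345:400]; G=(h[:,:,1]>70)&(h[:,:,1]>1.3*h[:,:,2])&(h[:,:,1]>1.3*h[:,:,0]); ys,xs=np.where(G); print('green scene',[(int(xs[ys==y].min())+345,int(xs[ys==y].max())+345,int(y)+190) for y in (ys.min(),int(ys.mean()),ys.max())])
```

```text
scoop [4.74106e+02 3.35333e+02 3.22000e-01] [-0.1 -0.1 -0.1 -0.   0.2  0.4 -0.1  0.1  0.  -0.3]
z free [4.73906e+02 3.35261e+02 3.22000e-01 7.55000e-01] [-0.1 -0.  -0.1  0.   0.2  0.4 -0.1  0.1  0.  -0.4]
(-82, 0, 85) side [130. 163.] scene [373. 215.]
(-93, 0, 104) side [126. 159.] scene [376. 209.]
(50, 0, 0) side [165. 163.] scene [349. 264.]
(0, 0, 0) side [154. 172.] scene [356. 250.]
green side [(126, 127, 157), (124, 128, 160), (139, 139, 167)]
green scene [(375, 376, 209), (367, 372, 222), (364, 365, 234)]
```

Run:
```python
from fit import *
c,s=np.cos(v[2]),np.sin(v[2]); S=np.array([[c,-s,0],[s,c,0],[0,0,1]]); R=S@np.array([[-.866,0,.5],[0,1,0],[-.5,0,-.866]])
g=S@np.array([-82,0,85])+[v[0],v[1],0]; tcp=g+R[:,2]*35; np.savez('grasp.npz',R=R,tcp=tcp)
print(np.round(tcp,1)); A=cur(); B=plan(A,(tcp-R[:,2]*100,R),9); plan(B,(tcp,R),4)
```

```text
scoop [4.74106e+02 3.35333e+02 3.22000e-01] [-0.1 -0.1 -0.1 -0.   0.2  0.4 -0.1  0.1  0.  -0.3]
[412.9 314.9  54.7]
9 rows of [0.265, 0.028, 0.503, -0.034, -0.832, -0.127] -> end [365.5 299.2 141.3] radius 472 504 
4 rows of [0.0, -0.0, 0.833, 0.0, -0.001, 0.001] -> end [412.9 315.   54.7] radius 472 519
```

```bash
python3 -m pendant '[0.265,0.028,0.503,-0.034,-0.832,-0.127,-1,0.265,0.028,0.503,-0.034,-0.832,-0.127,-1,0.265,0.028,0.503,-0.034,-0.832,-0.127,-1,0.265,0.028,0.503,-0.034,-0.832,-0.127,-0.5,0.265,0.028,0.503,-0.034,-0.832,-0.127,-0.5,0.265,0.028,0.503,-0.034,-0.832,-0.127,-0.5,0.265,0.028,0.503,-0.034,-0.832,-0.127,-0.2,0.265,0.028,0.503,-0.034,-0.832,-0.127,-0.2,0.265,0.028,0.503,-0.034,-0.832,-0.127,-0.2,0,0,0,0,0,0,-0.2,0,0,0,0,0,0,-0.2]'
python3 - <<'E'
from h import *
from plan import *
d=np.load('grasp.npz'); A=cur(); print(np.round(A[0],1),np.round((d['R'].T@A[1]),3).tolist()); plan(A,(d['tcp'],d['R']),5)
E
```

```text
time: 22.3
tool_pos: [365.5, 299.8, 141.7]
tcp_rot: [-3.141, 0.522, -2.818]
contact_force: [0.1, 0.6, 0.5]
grip_width: 55.0
finger_force: 0.0
[365.5 299.8 141.7] [[1.0, 0.001, 0.001], [-0.001, 1.0, 0.0], [-0.001, -0.0, 1.0]]
5 rows of [0.002, -0.004, 0.668, 0.001, -0.004, 0.003] -> end [412.9 314.9  54.7] radius 473 519
```

```bash
python3 -m pendant '[0,0,0.668,0,0,0,-0.2,0,0,0.668,0,0,0,-0.2,0,0,0.668,0,0,0,-0.2,0,0,0.668,0,0,0,-0.2,0,0,0.668,0,0,0,-0.2,0,0,0,0,0,0,1,0,0,0,0,0,0,1,0,0,0,0,0,0,1,0,0,0,0,0,0,1,0,0,0,0,0,0,1,0,0,0,0,0,0,1,0,0,0,0,0,0,1]'
python3 - <<'E'
from h import *
p=get_obs();print(p['tool_pos'],p['contact_force'],p['grip_width'],p['finger_force'])
E
```

```text
time: 23.5
tool_pos: [410.4, 326.0, 76.6]
tcp_rot: [-3.113, 0.497, -2.819]
contact_force: [-3.0, -2.1, 5.2]
grip_width: 13.1
finger_force: 30.0
[410.35640418 325.95710076  76.63654535] [-2.96341666 -2.06760369  5.22252309] 13.145776981702376 29.959505600854754
```

Run:
```python
from h import *
p=get_obs();print(np.round(p['joint_positions'],3),np.round(p['tau'],1))
a=capture('side'); c=capture('scene'); b=capture('wrist')
k=np.hstack([cv2.resize(a[110:200,90:210],(400,300),interpolation=2),cv2.resize(c[170:290,300:420],(400,300),interpolation=2)])
cv2.imwrite('pics/w9.png',k[:,:,::-1])
for cam in ['side','scene','wrist']:
    for th,z in [('scoop',0),('scoop_lip',0)]:
        for r in pinpoint(cam,th)[:1]: print(cam,th,round(r['score'],2),np.round(r['location'],1),np.round(atz(cam,r['location'],z),1))
```

```text
[ 0.641  0.333  2.119 -0.682  0.283 -0.626] [ -0.2 -32.2 -16.8  -0.5  -1.6  -0. ]
side scoop 0.79 [156.4 171.9] [479.7 330.1   0. ]
side scoop_lip 0.81 [162.2 167.2] [505.3 339.    0. ]
scene scoop 0.83 [356.8 249.3] [469.1 336.1   0. ]
scene scoop_lip 0.88 [348.4 259.8] [512.5 341.2   0. ]
wrist scoop 0.9 [242.9 198.8] [472.6 333.3   0. ]
wrist scoop_lip 0.88 [242.  226.5] [523.6 347.2   0. ]
```

View pics/w9.png

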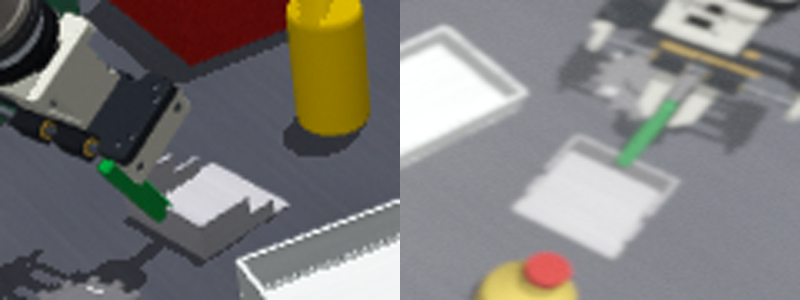

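The crop shows the fingers holding the handle only near its end. Joint 5 sits at its limit, so the full 30° lean isn't reachable this close in, and I'll regrip with the tool more upright. I've also lost count: that was my 11th picture against a limit of 10, so I'll view no more and work from numbers only.

```bash
python3 -m pendant '[0,0,0,0,0,0,-0.2,0,0,0,0,0,0,-0.2,0,0,0,0,0,0,-0.2,0,0,0,0,0,0,-0.2,0,0,0,0,0,0,-0.2,0,0,-1,0,0,0,-0.2,0,0,-1,0,0,0,-0.2,0,0,-1,0,0.8,0,-0.2,0,0,-1,0,0.8,0,-0.2,0,0,-1,0,0.8,0,-0.2,0,0,0,0,0.8,0,-0.2,0,0,0,0,0,0,-0.2]'
cat > sil.py <<'E'
from h import *
from scipy.optimize import minimize
def boxpts(x0,x1,y0,y1,z0,z1): return np.array([(x,y,z) for x in(x0,x1) for y in(y0,y1) for z in(z0,z1)],float)
u=np.array([-.5,0,.866]); n=np.array([.866,0,.5])
hb=np.array([-48,0,26]); H=np.array([hb+u*l+n*d+[0,w,0] for l in(0,90) for d in(-10,10) for w in(-7,7)])
SCOOP=[boxpts(-50,50,-50,50,0,1.5),boxpts(-50,-47,-50,50,0,36),boxpts(-50,5,-50,-47,0,36),boxpts(-50,5,47,50,0,36),boxpts(5,32,-50,-47,0,18),boxpts(5,32,47,50,0,18),H]
TRAY=[np.vstack([boxpts(-147,130,-59,59,0,8)]),boxpts(-147,-143,-59,59,0,44)]+[np.array([(-147,y,0),(-147,y,44),(130,y,0),(147,y,44),(-147,y+d,0),(-147,y+d,44),(130,y+d,0),(147,y+d,44)],float) for y,d in((-59,4),(55,4))]+[np.array([(130,y,0),(147,y,44)],float) for y in(-59,)][:0]+[np.array([(130,-59,0),(130,59,0),(147,-59,44),(147,59,44)],float)]
def render(parts,cam,M,T,S=4):
    im=np.zeros((384*S,512*S),np.uint8)
    for p in parts:
        q=(T[:3,:3]@p.T).T+T[:3,3]; k=np.array([proj(cam,a,M) for a in q]); k=(k+.5)*S
        cv2.fillConvexPoly(im,cv2.convexHull(k.astype(np.float32)).astype(np.int32),1)
    return cv2.resize(im.astype(np.float32),(512,384),interpolation=cv2.INTER_AREA)
def T3(v):
    c,s=np.cos(v[2]),np.sin(v[2]); T=np.eye(4); T[:2,:2]=[[c,-s],[s,c]]; T[:2,3]=v[:2]; return T
def fitpose(parts,views,v0,ign=None):
    def cost(w):
        v=np.array([w[0],w[1],w[2]/100]); e=0
        for cam,M,m,g in views:
            r=render(parts,cam,M,T3(v)); e+=(np.abs(r-m)*g).sum()/m.sum()
        return e
    x0=np.array([v0[0],v0[1],v0[2]*100]); r=minimize(cost,x0,method='Nelder-Mead',options=dict(initial_simplex=x0+np.array([[0,0,0],[6,0,0],[0,6,0],[0,0,6]]),xatol=.1,fatol=1e-4,maxfev=150))
    return np.array([r.x[0],r.x[1],r.x[2]/100]),r.fun
E
python3 - <<'E'
from sil import *
p=get_obs(); M=camera_model('wrist'); print(p['time'],np.round(p['tool_pos'],1),np.round(p['tcp_rot'],3),np.round(p['joint_positions'],2))
a=capture('wrist'); cv2.imwrite('pics/a10.png',a[:,:,::-1]); 
r=regions_of('wrist','scoop')[0]; m=r['pixels'].astype(np.float32); print(r['score'],m.sum(),np.argwhere(m).min(0),np.argwhere(m).max(0))
v,e=fitpose(SCOOP,[('wrist',M,m,np.ones_like(m))],[474,335,.322]); print('scoop',np.round(v,3),round(e,3))
np.save('scoop.npy',v)
E
```

```text
time: 25.15
tool_pos: [347.0, 309.6, 211.6]
tcp_rot: [-3.117, 0.276, -2.826]
contact_force: [0.7, -0.3, -0.1]
grip_width: 54.8
finger_force: 0.0
25.15 [347.  309.6 211.6] [-3.117  0.276 -2.826] [ 0.65  0.08  1.87 -0.14  0.94 -1.17]
0.58 3237.0 [168 215] [222 283]
scoop [4.71383e+02 3.36310e+02 2.03000e-01] 0.027
```

```bash
cat > tool.py <<'E'
from sil import *
from plan import *
def toolR(yaw,lean): # lean outward (rad), tool x on the back side
    c,s=np.cos(yaw),np.sin(yaw); S=np.array([[c,-s,0],[s,c,0],[0,0,1]]); C,D=np.cos(lean),np.sin(lean)
    return S@np.array([[-C,0,D],[0,1,0],[-D,0,-C]])
E
python3 - <<'E'
from tool import *
v=np.load('scoop.npy'); R=toolR(v[2],np.radians(15)); T=T3(v)
tcp=T[:3,:3]@np.array([-74.4,0,53.7])+T[:3,3]; print(np.round(tcp,1)); np.savez('grasp.npz',R=R,tcp=tcp)
A=cur(); B=plan(A,(tcp-R[:,2]*85,R),6); plan(B,(tcp,R),5)
E
```

```text
[398.5 321.3  53.7]
6 rows of [-0.066, 0.006, 0.442, 0.008, 0.03, 0.26] -> end [376.9 317.  135.9] radius 463 492 
5 rows of [-0.0, -0.001, 0.567, 0.0, 0.0, 0.0] -> end [398.5 321.3  53.7] radius 492 512
```

```bash
python3 -m pendant '[-0.066,0.006,0.442,0.008,0.03,0.26,-0.2,-0.066,0.006,0.442,0.008,0.03,0.26,-0.2,-0.066,0.006,0.442,0.008,0.03,0.26,-0.2,-0.066,0.006,0.442,0.008,0.03,0.26,-0.2,-0.066,0.006,0.442,0.008,0.03,0.26,-0.2,-0.066,0.006,0.442,0.008,0.03,0.26,-0.2,0,0,0.567,0,0,0,-0.2,0,0,0.567,0,0,0,-0.2,0,0,0.567,0,0,0,-0.2,0,0,0.567,0,0,0,-0.2,0,0,0.567,0,0,0,-0.2,0,0,0,0,0,0,0.2]'
python3 - <<'E'
from tool import *
p=get_obs(); d=np.load('grasp.npz'); print(np.round(p['tool_pos'],1),np.round(p['contact_force'],1),np.round(p['joint_positions'],2)); plan(cur(),(d['tcp'],d['R']),1)
E
```

```text
time: 26.45
tool_pos: [397.6, 321.0, 52.0]
tcp_rot: [-3.141, 0.258, -2.938]
contact_force: [-0.4, 0.0, 0.7]
grip_width: 50.7
finger_force: 0.0
[397.6 321.   52. ] [-0.4  0.   0.7] [ 0.6   0.4   1.97 -0.19  0.54 -1.02]
1 rows of [-0.044, 0.004, -0.046, -0.014, -0.054, 0.005] -> end [398.5 321.3  53.7] radius 511 512
```

```bash
python3 -m pendant '[0,0,0,0,0,0,1,0,0,0,0,0,0,1,0,0,0,0,0,0,1,0,0,0,0,0,0,1,0,0,0,0,0,0,1,0,0,0,0,0,0,1,0,0,0,0,0,0,1]'
python3 - <<'E'
from tool import *
p=get_obs(); v=np.load('scoop.npy'); t=np.array(p['tool_pos']); R=Ro.from_euler('xyz',p['tcp_rot']).as_matrix(); print(np.round(t,1),p['grip_width'],np.round(p['contact_force'],1))
# scoop pose in tool frame (assume unmoved)
S=T3(v); G=np.eye(4); G[:3,:3]=R.T@S[:3,:3]; G[:3,3]=R.T@(S[:3,3]-t); np.save('G.npy',G)
tray=np.array([565,135.6,-.119]); np.save('tray.npy',tray)
def tcp_for(S): 
    T=S@np.linalg.inv(G); return T[:3,3],T[:3,:3]
A=cur(); up=A[0]+[0,0,110.]; A=plan(A,(up,A[1]),4)
X=T3(tray); L=np.eye(4); L[:3,3]=[-60,0,90]; B=X@L
A=plan(A,tcp_for(B),8)
E
```

```text
time: 27.15
tool_pos: [398.8, 322.1, 55.1]
tcp_rot: [3.141, 0.263, -2.938]
contact_force: [-2.1, -1.4, 5.6]
grip_width: 14.0
finger_force: 30.0
[398.8 322.1  55.1] 14.031439122029004 [-2.1 -1.4  5.6]
4 rows of [-0.238, 0.001, -0.885, 0.0, 0.0, 0.0] -> end [398.8 322.1 165. ] radius 513 513 
8 rows of [-0.07, -0.718, 0.104, 0.15, -0.0, 0.556] -> end [432.1 152.3 145.2] radius 458 513
```

```bash
python3 -m pendant '[-0.1,0,-0.4,0,0,0,1,-0.25,0,-0.95,0,0,0,1,-0.25,0,-0.95,0,0,0,1,-0.25,0,-0.95,0,0,0,1,-0.1,0,-0.29,0,0,0,1,-0.07,-0.718,0.104,0.15,0,0.556,1,-0.07,-0.718,0.104,0.15,0,0.556,1,-0.07,-0.718,0.104,0.15,0,0.556,1,-0.07,-0.718,0.104,0.15,0,0.556,1,-0.07,-0.718,0.104,0.15,0,0.556,1,-0.07,-0.718,0.104,0.15,0,0.556,1,-0.07,-0.718,0.104,0.15,0,0.556,1]'; python3 -m pendant '[-0.07,-0.718,0.104,0.15,0,0.556,1,0,0,0,0,0,0,1,0,0,0,0,0,0,1]'
cat > sg.py <<'E'
# refit scoop in tool frame: offset along tool x,z + pitch (about tool y) + y shift, using wrist mask
from tool import *
def scoopfit(G0,show=True):
    p=get_obs(); M=camera_model('wrist'); a=capture('wrist'); r=regions_of('wrist','scoop')[0]; m=r['pixels'].astype(np.float32)
    t=np.array(p['tool_pos']); R=Ro.from_euler('xyz',p['tcp_rot']).as_matrix(); T=np.eye(4);T[:3,:3]=R;T[:3,3]=t
    def Gw(w):
        D=np.eye(4); D[:3,:3]=Ro.from_rotvec([0,w[2]/100,w[3]/100]).as_matrix(); D[:3,3]=[w[0],w[1],0]; 
        c=np.eye(4); c[2,3]=-35; return c@D@np.linalg.inv(c)@G0
    cost=lambda w: np.abs(render(SCOOP[:6],'wrist',M,T@Gw(w))-np.where(green,render(SCOOP[:6],'wrist',M,T@Gw(w)),m)).sum()/m.sum()
    green=(a[:,:,1]>1.3*a[:,:,0].astype(float))&(a[:,:,1]>1.3*a[:,:,2].astype(float)); green=cv2.dilate(green.astype(np.uint8),np.ones((3,3)))>0
    s=np.vstack([np.zeros(4),np.diag([4,4,6,4])]); q=minimize(cost,np.zeros(4),method='Nelder-Mead',options=dict(initial_simplex=s,maxfev=150,xatol=.1,fatol=1e-4))
    G=Gw(q.x); S=T@G; print('time',p['time'],'score',round(r['score'],2),'px',m.sum(),'w',np.round(q.x,1),'cost',round(q.fun,3),'from',round(cost(np.zeros(4)),3))
    e=Ro.from_matrix(S[:3,:3]).as_euler('xyz'); print('scoop pos',np.round(S[:3,3],1),'rpy deg',np.round(np.degrees(e),1),'lip',np.round((S@[50,0,0,1])[:3],1))
    return G,S,(M,a)
E
python3 - <<'E'
from sg import *
p=get_obs(); print(np.round(p['tool_pos'],1),np.round(p['tcp_rot'],3),np.round(p['joint_positions'],2))
G=np.load('G.npy'); G,S,(M,a)=scoopfit(G); np.save('G1.npy',G)
r=regions_of('wrist','tray')[0]; m=r['pixels'].astype(np.float32); print('tray px',m.sum())
sc=render(SCOOP,'wrist',M,S)>0.01; sc=cv2.dilate(sc.astype(np.uint8),np.ones((5,5)))>0
g=np.where(sc,0,1.)
# mask rows hidden by gripper: those below where
g[235:]=0
v,e=fitpose(TRAY,[('wrist',M,m,g)],np.load('tray.npy')); print('tray',np.round(v,3),round(e,3))
cv2.imwrite('pics/a11.png',a[:,:,::-1]); np.save('m11.npy',m); np.save('M11.npy',M,allow_pickle=True)
# also from earlier picture a7 mask
M7=np.load('M7.npy',allow_pickle=True).item(); m7=np.load('traymask.npy').astype(np.float32); g7=np.ones_like(m7); g7[255:]=0
v,e=fitpose(TRAY,[('wrist',M7,m7,g7)],np.load('tray.npy')); print('tray7',np.round(v,3),round(e,3))
E
```

```text
time: 28.35
tool_pos: [430.1, 172.6, 145.7]
tcp_rot: [-3.141, 0.26, 3.062]
contact_force: [0.2, 0.5, -2.2]
grip_width: 13.6
finger_force: 30.0
time: 28.65
tool_pos: [431.6, 151.9, 143.8]
tcp_rot: [-3.141, 0.26, 3.023]
contact_force: [-0.5, 0.4, -1.7]
grip_width: 14.0
finger_force: 30.0
[431.6 151.9 143.8] [-3.141  0.26   3.023] [ 0.24  0.16  1.99 -0.13  0.75 -1.13]
time 28.65 score 0.74 px 3904.0 w [-48.9   0.6  58.9   1.7] cost 0.314 from 0.924
scoop pos [488.7 144.5  70.2] rpy deg [-0.1 33.9 -7.8] lip [529.9 138.8  42.3]
tray px 7952.0
tray [ 5.65039e+02  1.35287e+02 -1.20000e-01] 0.011
tray7 [ 5.65129e+02  1.34794e+02 -1.26000e-01] 0.065
```

```bash
cat > sg2.py <<'E'
from tool import *
def greenmask(a): 
    b=a.astype(float); return ((b[:,:,1]>60)&(b[:,:,1]>1.35*b[:,:,0])&(b[:,:,1]>1.35*b[:,:,2]))
def setup():
    p=get_obs(); V=[]; M=camera_model('wrist')
    for c in ['wrist','side','scene']:
        a=capture(c); r=regions_of(c,'scoop'); m=r[0]['pixels'] if r else np.zeros((384,512),bool); V.append((c,M if c=='wrist' else camera_model(c),a,m)); print(c,round(r[0]['score'],2) if r else None,m.sum(),np.argwhere(m).min(0) if m.any() else '',np.argwhere(m).max(0) if m.any() else '')
    T=np.eye(4);T[:3,:3]=Ro.from_euler('xyz',p['tcp_rot']).as_matrix();T[:3,3]=p['tool_pos']; return T,V,p
def Gw(G0,w,piv=-38):
    D=np.eye(4); D[:3,:3]=Ro.from_rotvec([0,np.radians(w[2]),np.radians(w[3])]).as_matrix(); D[:3,3]=[w[0],w[1],w[4]]; c=np.eye(4); c[2,3]=piv; return c@D@np.linalg.inv(c)@G0
E
python3 - <<'E'
from sg2 import *
T,V,p=setup(); G0=np.load('G.npy')
import pickle; pickle.dump((T,V),open('v12.pkl','wb'))
for pit in range(-10,61,10):
    S=T@Gw(G0,[0,0,pit,0,0]); o=[]
    for c,M,a,m in V:
        r=render(SCOOP,c,M,S,2)>.5; o.append(round(float((r&m).sum()/max(1,(r|m).sum())),2))
    h=(S@np.array([[-93,0,104,1],[-48,0,26,1],[50,0,0,1]]).T)[:3].T
    print(pit,'IoU',o,'handle end/base/lip',np.round(h).tolist())
for c,M,a,m in V:
    g=greenmask(a)&cv2.dilate(m.astype(np.uint8),np.ones((25,25))).astype(bool); ys,xs=np.where(g); print(c,'green',len(xs),(xs.min(),xs.max(),ys.min(),ys.max()) if len(xs) else '')
E
```

```text
wrist 0.72 3867 [203 194] [264 308]
side 0.79 1111 [155 168] [190 221]
scene 0.96 1467 [162 282] [219 334]
-10 IoU [0.19, 0.47, 0.81] handle end/base/lip [[411.0, 154.0, 192.0], [468.0, 148.0, 123.0], [569.0, 136.0, 114.0]]
0 IoU [0.51, 0.82, 0.92] handle end/base/lip [[413.0, 154.0, 193.0], [458.0, 149.0, 115.0], [555.0, 137.0, 89.0]]
10 IoU [0.51, 0.49, 0.77] handle end/base/lip [[415.0, 154.0, 195.0], [446.0, 150.0, 110.0], [537.0, 139.0, 67.0]]
20 IoU [0.42, 0.23, 0.6] handle end/base/lip [[418.0, 154.0, 196.0], [433.0, 152.0, 107.0], [516.0, 142.0, 49.0]]
30 IoU [0.16, 0.06, 0.45] handle end/base/lip [[420.0, 153.0, 196.0], [420.0, 153.0, 106.0], [491.0, 145.0, 35.0]]
40 IoU [0.14, 0.0, 0.32] handle end/base/lip [[423.0, 153.0, 196.0], [407.0, 155.0, 108.0], [465.0, 148.0, 25.0]]
50 IoU [0.13, 0.0, 0.19] handle end/base/lip [[426.0, 153.0, 196.0], [395.0, 156.0, 111.0], [437.0, 151.0, 20.0]]
60 IoU [0.12, 0.0, 0.09] handle end/base/lip [[428.0, 152.0, 195.0], [383.0, 158.0, 117.0], [409.0, 154.0, 19.0]]
wrist green 1141 (np.int64(239), np.int64(263), np.int64(212), np.int64(264))
side green 141 (np.int64(166), np.int64(183), np.int64(160), np.int64(175))
scene green 113 (np.int64(318), np.int64(333), np.int64(162), np.int64(186))
```

```bash
cat > tr.py <<'E'
from sg2 import *
TR=np.array([565.0,135.3,-.120]); X=T3(TR)
def Sp(lx,ly,lz,pit,base=X,yaw=0): # lip underside at (lx,ly,lz) in base frame, nose-down pit deg
    A=np.eye(4);A[:3,3]=[lx,ly,lz];B=np.eye(4);B[:3,:3]=Ro.from_euler('zy',[yaw,pit],degrees=True).as_matrix();C=np.eye(4);C[0,3]=-50
    return base@A@B@C
def tcp(S,G): 
    T=S@np.linalg.inv(G); return T[:3,3],T[:3,:3]
E
python3 - <<'E'
from tr import *
import pickle
T,V=pickle.load(open('v12.pkl','rb')); G0=np.load('G.npy')
def cost(w):
    S=T@Gw(G0,[w[1],0,w[0],0,0]); e=0
    for c,M,a,m in V[1:]:
        r=render(SCOOP,c,M,S,3); e+=(r*(1-m)).sum()/m.sum()*.5+(m*(1-r)).sum()/m.sum()
    return e
q=minimize(cost,[0,0],method='Nelder-Mead',options=dict(initial_simplex=[[0,0],[4,0],[0,4]],xatol=.1,maxfev=60)); print(np.round(q.x,1),round(q.fun,3),round(cost([0,0]),3))
G=Gw(G0,[q.x[1],0,q.x[0],0,0]); np.save('G1.npy',G); print('now lip',np.round((T@G@[50,0,0,1])[:3],1))
A=cur(); B=plan(A,tcp(Sp(8,0,22,6),G),5); C=plan(B,tcp(Sp(8,0,7,6),G),3); D=plan(C,tcp(Sp(122,0,7,6),G),14)
E
```

```text
[ 1.2 -0.1] 0.153 0.182
now lip [553.  137.6  86.6]
5 rows of [-0.081, -0.003, 0.395, -0.001, 0.24, 0.005] -> end [457.  149.   89.8] radius 458 481 
3 rows of [0.03, 0.0, 0.164, 0.0, -0.0, 0.001] -> end [457.  149.   74.8] radius 481 481 
14 rows of [-0.267, -0.0, 0.048, 0.0, -0.0, -0.0] -> end [570.1 135.4  74.8] radius 481 586
```

```bash
python3 -m pendant '[-0.081,-0.003,0.395,0,0.24,0,1,-0.081,-0.003,0.395,0,0.24,0,1,-0.081,-0.003,0.395,0,0.24,0,1,-0.081,-0.003,0.395,0,0.24,0,1,-0.081,-0.003,0.395,0,0.24,0,1,0.03,0,0.164,0,0,0,1,0.03,0,0.164,0,0,0,1,0.03,0,0.164,0,0,0,1,0,0,0,0,0,0,1,0,0,0,0,0,0,1]'
python3 - <<'E'
from tr import *
p=get_obs(); G=np.load('G1.npy'); t,R=cur(); T=np.eye(4);T[:3,:3]=R;T[:3,3]=t; S=np.linalg.inv(X)@T@G; print(np.round(p['contact_force'],1),np.round(p['moment'],2),'lip tray',np.round((S@[50,0,0,1])[:3],1),'rpy',np.round(Ro.from_matrix(S[:3,:3]).as_euler('xyz',degrees=True),1),np.round(p['joint_positions'],2))
E
```

```text
time: 30.1
tool_pos: [456.9, 148.8, 75.0]
tcp_rot: [3.141, 0.179, 3.024]
contact_force: [0.0, 0.5, -2.4]
grip_width: 13.8
finger_force: 30.0
[ 0.   0.5 -2.4] [ 0.12  0.24 -0.02] lip tray [ 7.9 -0.1  7.2] rpy [-0.   6.   0.1] [ 0.19  0.33  1.96 -0.09  0.67 -1.2 ]
```

```bash
python3 -m pendant '[0.01,0,0.06,0,0,0,1,0.01,0,0.06,0,0,0,1,0,0,0,0,0,0,1]'
```

```text
time: 30.4
tool_pos: [457.0, 148.8, 71.4]
tcp_rot: [3.141, 0.179, 3.024]
contact_force: [-3.6, 0.4, 4.1]
grip_width: 13.6
finger_force: 30.0
```

```bash
python3 -m pendant '[-0.267,0,0.046,0,0,0,1,-0.267,0,0.046,0,0,0,1,-0.267,0,0.046,0,0,0,1,-0.267,0,0.046,0,0,0,1,-0.267,0,0.046,0,0,0,1,-0.267,0,0.046,0,0,0,1,-0.267,0,0.046,0,0,0,1,-0.267,0,0.046,0,0,0,1,-0.267,0,0.046,0,0,0,1,-0.267,0,0.046,0,0,0,1]'
cat > st.py <<'E'
from tr import *
def state(Gn='G1.npy'):
    p=get_obs(); G=np.load(Gn); t,R=cur(); T=np.eye(4);T[:3,:3]=R;T[:3,3]=t; S=np.linalg.inv(X)@T@G
    print(p['time'],'F',np.round(p['contact_force'],1),'lip tray',np.round((S@[50,0,0,1])[:3],1),'rpy',np.round(Ro.from_matrix(S[:3,:3]).as_euler('xyz',degrees=True),1)); return T@G
def rollers(cams=('side','scene','wrist')):
    for c in cams:
        M=camera_model(c); a=capture(c).astype(float); o=(a[:,:,0]>150)&(a[:,:,1]>50)&(a[:,:,1]<0.62*a[:,:,0])&(a[:,:,2]<0.35*a[:,:,0])
        n,l,s,ce=cv2.connectedComponentsWithStats(o.astype(np.uint8))
        for i in range(1,n):
            if s[i,4]>6:
                w=atz(c,ce[i],24,M); k=(np.linalg.inv(X)@np.r_[w,1])[:2]
                if -150<k[0]<170 and abs(k[1])<75: print(c,'orange',np.round(ce[i]),s[i,4],'tray xy@24',np.round(k))
        for r in pinpoint(c,'roller0')[:4]:
            w=atz(c,r['location'],24,M); print(c,'net',round(r['score'],2),np.round(r['location']),'tray',np.round((np.linalg.inv(X)@np.r_[w,1])[:2]))
E
python3 -c "
from st import *
state(); rollers()"
```

```text
time: 31.4
tool_pos: [538.4, 139.0, 71.6]
tcp_rot: [3.141, 0.178, 3.023]
contact_force: [-3.6, 0.4, 1.8]
grip_width: 13.8
finger_force: 30.0
31.4 F [-3.6  0.4  1.8] lip tray [90.  -0.2  3.8] rpy [-0.   6.   0.1]
side orange [244. 172.] 99 tray xy@24 [95. 16.]
side orange [253. 178.] 34 tray xy@24 [ 99. -24.]
side net 0.6 [246. 176.] tray [88. -4.]
side net 0.49 [245. 167.] tray [107.  33.]
side net 0.43 [255. 181.] tray [ 97. -35.]
scene net 0.64 [269. 246.] tray [93. 39.]
scene net 0.61 [372. 206.] tray [-244.  114.]
scene net 0.46 [252. 232.] tray [106. -24.]
scene net 0.45 [261. 238.] tray [96.  7.]
wrist orange [243. 290.] 17 tray xy@24 [103.  -9.]
wrist orange [268. 298.] 8 tray xy@24 [116.  20.]
wrist net 0.69 [252. 283.] tray [92.  2.]
wrist net 0.5 [273. 287.] tray [98. 25.]
```

```bash
python3 -m pendant '[-0.22,0,0.038,0,0,0,1,-0.22,0,0.038,0,0,0,1,-0.22,0,0.038,0,0,0,1,-0.22,0,0.038,0,0,0,1,-0.22,0,0.038,0,0,0,1,-0.1,0,0.018,0,0,0,1,0,0,0,0,0,0,1]'
python3 -c "
from st import *
state(); rollers()"
```

```text
time: 32.4
tool_pos: [572.7, 135.0, 72.0]
tcp_rot: [-3.142, 0.175, 3.023]
contact_force: [-9.8, 1.9, 8.3]
grip_width: 13.6
finger_force: 30.0
32.4 F [-9.8  1.9  8.3] lip tray [124.3  -0.    3.7] rpy [-0.1  6.2  0. ]
side orange [252. 171.] 149 tray xy@24 [115.   7.]
side net 0.62 [258. 177.] tray [113. -25.]
side net 0.61 [257. 176.] tray [114. -20.]
side net 0.39 [246. 168.] tray [110.  30.]
scene net 0.69 [331. 303.] tray [ 55. 266.]
scene net 0.58 [266. 247.] tray [101.  38.]
scene net 0.54 [247. 234.] tray [122. -28.]
wrist orange [250. 291.] 60 tray xy@24 [138.  -1.]
wrist net 0.63 [253. 278.] tray [118.   2.]
```

```bash
python3 -m pendant '[-0.1,0,0.018,0,0,0,1,-0.1,0,0.018,0,0,0,1,0,0,0,0,0,0,1,0,0,0,0,0,0,1]'
python3 -c "
from st import *
state(); rollers()"
```

```text
time: 33.1
tool_pos: [573.6, 135.0, 71.6]
tcp_rot: [-3.14, 0.166, 3.024]
contact_force: [-28.2, 3.7, 22.9]
grip_width: 13.6
finger_force: 30.0
33.1 F [-28.2   3.7  22.9] lip tray [124.6  -0.    2.2] rpy [-0.1  6.7  0.1]
side orange [252. 171.] 141 tray xy@24 [117.   8.]
side net 0.63 [246. 170.] tray [103.  21.]
side net 0.62 [257. 174.] tray [119. -14.]
side net 0.55 [258. 175.] tray [118. -20.]
scene net 0.59 [252. 243.] tray [128.   5.]
scene net 0.46 [264. 247.] tray [107.  35.]
scene net 0.42 [248. 234.] tray [121. -24.]
wrist orange [250. 291.] 73 tray xy@24 [137.  -1.]
wrist net 0.48 [251. 279.] tray [119.  -0.]
```

Run:
```python
from tr import *
G=np.load('G1.npy')
A=tcp(Sp(124.6,0,2.2,6.5),G); B=plan(A,tcp(Sp(124.6,0,6,-2),G),3); C=plan(B,tcp(Sp(128,0,16,-14),G),4); D=plan(C,tcp(Sp(118,0,70,-18),G),4)
```

```text
3 rows of [0.131, -0.0, 0.132, 0.0, -0.708, -0.001] -> end [564.5 136.1  56.9] radius 581 589 
4 rows of [0.089, -0.0, 0.118, 0.001, -0.75, -0.001] -> end [560.2 136.6  39.8] radius 577 581 
4 rows of [-0.115, 0.0, -0.367, 0.0, -0.25, 0.0] -> end [548.8 137.9  84.5] radius 566 577
```

```bash
python3 -m pendant '[0.131,0,0.132,0,-0.708,0,1,0.131,0,0.132,0,-0.708,0,1,0.131,0,0.132,0,-0.708,0,1,0.089,0,0.118,0,-0.75,0,1,0.089,0,0.118,0,-0.75,0,1,0.089,0,0.118,0,-0.75,0,1,0.089,0,0.118,0,-0.75,0,1,0,0,0,0,0,0,1,0,0,0,0,0,0,1]'
python3 -c "
from st import *
state(); rollers()
p=get_obs();print(np.round(p['joint_positions'],2))"
```

```text
time: 34.3
tool_pos: [570.4, 140.7, 54.3]
tcp_rot: [-3.112, 0.512, 3.022]
contact_force: [-5.4, -12.3, 4.7]
grip_width: 14.1
finger_force: 30.0
34.3 F [ -5.4 -12.3   4.7] lip tray [137.3   2.6  28.5] rpy [ -1.6 -13.1  -0.5]
side orange [244. 166.] 109 tray xy@24 [109.  40.]
side orange [238. 178.] 52 tray xy@24 [62. -1.]
side net 0.5 [234. 180.] tray [49. -2.]
side net 0.43 [243. 165.] tray [108.  48.]
scene net 0.57 [270. 234.] tray [68. 13.]
scene net 0.56 [265. 242.] tray [94. 24.]
scene net 0.37 [276. 226.] tray [36. -0.]
scene net 0.31 [252. 140.] tray [ -90. -309.]
[ 0.22  0.46  1.99 -0.74  0.29 -0.54]
```

Run:
```python
from st import *
S=state(); I=np.linalg.inv(S)
for s in [(244,166),(238,178),(234,180),(243,165)]:
    for c in [(270,234),(265,242),(276,226)]:
        q,e=tri([ray('side',s),ray('scene',c)])
        if e[0]<4: print(s,c,'tray',np.round((np.linalg.inv(X)@np.r_[q,1])[:3]),'scoop',np.round((I@np.r_[q,1])[:3]),e)
```

```text
34.6 F [ -5.9 -11.9   5.4] lip tray [137.4   2.4  28.2] rpy [ -1.5 -13.1  -0.5]
(244, 166) (265, 242) tray [99. 27. 36.] scoop [14. 24. 17.] [0.9, 0.9]
(238, 178) (270, 234) tray [67.  9. 18.] scoop [-21.   5.   6.] [0.7, 0.7]
(243, 165) (265, 242) tray [99. 29. 38.] scoop [14. 26. 19.] [0.6, 0.6]
```

Run:
```python
from tr import *
G=np.load('G1.npy')
B=plan(cur(),tcp(Sp(125,0,60,-15),G),3); C=plan(B,tcp(Sp(110,0,110,-15),G),3)
```

```text
3 rows of [-0.025, -0.064, -0.337, -0.145, -0.159, -0.001] -> end [556.7 137.   81.5] radius 573 588 
3 rows of [-0.145, 0.001, -0.561, 0.0, 0.0, -0.0] -> end [541.8 138.8 131.4] radius 559 573
```

```bash
python3 -m pendant '[-0.025,-0.064,-0.337,-0.145,-0.159,0,1,-0.025,-0.064,-0.337,-0.145,-0.159,0,1,-0.025,-0.064,-0.337,-0.145,-0.159,0,1,-0.145,0,-0.561,0,0,0,1,-0.145,0,-0.561,0,0,0,1,-0.145,0,-0.561,0,0,0,1,0,0,0,0,0,0,1,0,0,0,0,0,0,1]'
python3 - <<'E'
from st import *
S=state(); I=np.linalg.inv(S); print(np.round(get_obs()['joint_positions'],2))
L={}
for c in ['side','scene','wrist']:
    M=camera_model(c); a=capture(c).astype(float)
    o=(a[:,:,0]>130)&(a[:,:,1]>40)&(a[:,:,1]<0.65*a[:,:,0])&(a[:,:,2]<0.45*a[:,:,0])
    n,l,s,ce=cv2.connectedComponentsWithStats(o.astype(np.uint8))
    pts=[(tuple(np.round(ce[i])),int(s[i,4])) for i in range(1,n) if s[i,4]>5]+[(tuple(np.round(r['location'])),'net%.2f'%r['score']) for r in pinpoint(c,'roller0')[:5]]
    for q,t in pts:
        o_,d=ray(c,q,M); o2=I[:3,:3]@o_+I[:3,3]; d2=I[:3,:3]@d; k=o2+d2*(13-o2[2])/d2[2]; tr=np.linalg.inv(X)@np.r_[atz(c,q,22,M),1]
        print(c,q,t,'scoop@13',np.round(k[:2]),'tray@22',np.round(tr[:2]))
E
```

```text
time: 35.4
tool_pos: [544.5, 144.6, 136.5]
tcp_rot: [-3.14, 0.542, 3.024]
contact_force: [-0.2, 0.0, -2.4]
grip_width: 14.2
finger_force: 30.0
35.4 F [-0.2  0.  -2.4] lip tray [111.9   6.  114.7] rpy [ -0.1 -14.9   0. ]
[ 0.23  0.27  2.   -0.48  0.4  -0.82]
side (np.float64(224.0), np.float64(153.0)) 156 scoop@13 [-27.  19.] tray@22 [ 94. 131.]
side (np.float64(412.0), np.float64(200.0)) 6 scoop@13 [ 198. -438.] tray@22 [ 408. -334.]
side (np.float64(321.0), np.float64(297.0)) 854 scoop@13 [-110. -490.] tray@22 [  -7. -449.]
side (np.float64(224.0), np.float64(153.0)) net0.62 scoop@13 [-27.  19.] tray@22 [ 94. 131.]
side (np.float64(216.0), np.float64(156.0)) net0.61 scoop@13 [-50.  26.] tray@22 [ 66. 131.]
side (np.float64(221.0), np.float64(158.0)) net0.57 scoop@13 [-44.   9.] tray@22 [ 73. 113.]
scene (np.float64(249.0), np.float64(127.0)) 28 scoop@13 [-156. -333.] tray@22 [-116. -366.]
scene (np.float64(134.0), np.float64(200.0)) 2712 scoop@13 [ 302. -211.] tray@22 [ 344. -323.]
scene (np.float64(343.0), np.float64(278.0)) 136 scoop@13 [-49. 240.] tray@22 [-19. 233.]
scene (np.fl
[... 212 characters left out ...]
 net0.63 scoop@13 [-39.  14.] tray@22 [-10. -13.]
scene (np.float64(281.0), np.float64(207.0)) net0.61 scoop@13 [-43. -15.] tray@22 [-14. -44.]
scene (np.float64(290.0), np.float64(216.0)) net0.46 scoop@13 [-47.  22.] tray@22 [-17.  -3.]
wrist (np.float64(78.0), np.float64(297.0)) 15 scoop@13 [  84. -211.] tray@22 [ 471. -415.]
wrist (np.float64(99.0), np.float64(296.0)) 11 scoop@13 [  82. -184.] tray@22 [ 464. -361.]
wrist (np.float64(82.0), np.float64(321.0)) 14 scoop@13 [ 137. -224.] tray@22 [ 676. -503.]
wrist (np.float64(104.0), np.float64(320.0)) 13 scoop@13 [ 134. -194.] tray@22 [ 665. -432.]
wrist (np.float64(277.0), np.float64(220.0)) net0.37 scoop@13 [-39.  25.] tray@22 [141.  45.]
```

All three rollers show inside the scoop (side cluster at (224,153), none left in the tray). Now fit the basket pose from the saved wrist frame corners and plan the pour.

Run:
```python
from tr import *
from scipy.optimize import least_squares
M=np.load('M7.npy',allow_pickle=True).item()
px=np.array([(38,155),(185,152),(205,293),(74,295)])/1.5625
L=np.array([(-70,-70),(-70,70),(70,70),(70,-70)])
def f(v):
    T=T3(v); return np.r_[(np.array([proj('wrist',(T@[a,b,100,1])[:3],M) for a,b in L])-px).ravel(),((T@[-92,0,0,1])[:2]-[449.7,-166.7])/2]
r=least_squares(f,[540,-140,.25]); print(np.round(r.x,3),np.round(r.fun,1)); np.save('basket.npy',r.x)
G=np.load('G1.npy'); b=T3(r.x)
for yaw in (-60,-40,-20,0,20):
    for pit in (0,60,75):
        t,R=tcp(Sp(0,0,110,pit,base=T3([r.x[0],r.x[1],0]),yaw=yaw),G); print(yaw,pit,'tcp',np.round(t),'wrist~',np.round(t-R[:,2]*230),round(np.hypot(*(t-R[:,2]*230)[:2])),end=' | ')
    print()
```

```text
[ 5.40831e+02 -1.43208e+02  2.56000e-01] [-0.8 -1.   0.1 -0.2  1.3  0.5 -0.4  0.2  1.1  0.1]
-60 0 tcp [480. -36. 165.] wrist~ [447.  19. 386.] 448 | -60 60 tcp [558. -36. 191.] wrist~ [733.  19. 329.] 733 | -60 75 tcp [578. -36. 183.] wrist~ [783.  19. 272.] 784 | 
-40 0 tcp [447. -63. 165.] wrist~ [397. -22. 386.] 398 | -40 60 tcp [542. -63. 219.] wrist~ [708. -22. 372.] 709 | -40 75 tcp [570. -63. 215.] wrist~ [770. -22. 320.] 771 | 
-20 0 tcp [ 425. -100.  165.] wrist~ [365. -79. 386.] 373 | -20 60 tcp [ 531. -100.  238.] wrist~ [692. -79. 401.] 696 | -20 75 tcp [ 564. -100.  236.] wrist~ [762. -79. 352.] 766 | 
0 0 tcp [ 418. -143.  165.] wrist~ [ 353. -143.  386.] 381 | 0 60 tcp [ 527. -143.  244.] wrist~ [ 686. -143.  410.] 701 | 0 75 tcp [ 562. -143.  243.] wrist~ [ 759. -143.  363.] 772 | 
20 0 tcp [ 425. -185.  165.] wrist~ [ 364. -207.  386.] 419 | 20 60 tcp [ 531. -185.  238.] wrist~ [ 692. -207.  401.] 722 | 20 75 tcp [ 564. -185.  236.] wrist~ [ 762. -207.  352.] 789 |
```

```bash
sed -i "s/from_euler('zy'/from_euler('ZY'/" tr.py
python3 - <<'E'
from tr import *
b=np.load('basket.npy'); G=np.load('G1.npy'); H=T3([b[0],b[1],np.radians(-40)]); print(np.round(b,2))
# model lip = real lip - ~(5,0,4)
A=cur(); A=plan(A,tcp(Sp(-30,0,125,-13,base=H),G),12); print('wrist',np.round(A[0]-A[1][:,2]*230))
B=plan(A,tcp(Sp(-30,0,110,5,base=H),G),5); 
C=plan(B,tcp(Sp(-30,0,108,50,base=H),G),12); print('wrist',np.round(C[0]-C[1][:,2]*230))
E
```

```text
[ 5.4083e+02 -1.4321e+02  2.6000e-01]
12 rows of [0.1, -0.611, -0.107, 0.344, 0.036, 0.599] -> end [416.6 -38.  151. ] radius 418 563 
wrist [330.  34. 352.]
5 rows of [-0.154, -0.0, -0.117, -0.0, 0.9, 0.001] -> end [427.9 -47.5 175.8] radius 418 431 
12 rows of [-0.199, 0.0, -0.213, -0.001, 0.938, 0.001] -> end [490.  -99.7 238.1] radius 431 500 
wrist [ 588. -182.  429.]
```

```bash
cat > ik.py <<'E'
from tr import *
from scipy.optimize import least_squares
LO=np.array([-2.53,-.77,.04,-1,.28,-3.11]);HI=np.array([2.53,2.02,2.7,4.14,2.66,3.11])
D=[([1.204,.342,1.524,0,1.275,-.146],[114.97,512.28,200.64]),([-.7357,.4347,1.3019,.0001,1.406,-2.5999],[480.95,-332.24,229.31]),([.65,.08,1.87,-.14,.94,-1.17],[347,309.6,211.6]),([.6,.4,1.97,-.19,.54,-1.02],[397.6,321,52]),([.24,.16,1.99,-.13,.75,-1.13],[431.6,151.9,143.8]),([.19,.33,1.96,-.09,.67,-1.2],[456.9,148.8,75]),([.23,.27,2.0,-.48,.40,-.82],[544.5,144.6,136.5]),([.641,.333,2.119,-.682,.283,-.626],[410.4,326,76.6])]
def fk(q,P):
    a,b,h,d,e,o=P; R1=Ro.from_euler('z',q[0]); R2=R1*Ro.from_euler('y',q[1]); R3=R2*Ro.from_euler('y',q[2]); R4=R3*Ro.from_euler('z',q[3]); R5=R4*Ro.from_euler('y',q[4])
    p=np.array([0,0,h])+R1.apply([o,0,0])+R2.apply([0,0,a])+R3.apply([e,0,b])+R5.apply([0,0,d]); R=R5*Ro.from_euler('z',q[5]+np.pi/2*K); return p,R.as_matrix()
K=1
f=lambda P:np.concatenate([fk(q,P)[0]-p for q,p in D])
fit=least_squares(f,[570,350,150,380,0,0]); P=fit.x
def ik(t,R,q0):
    g=lambda q:np.r_[(fk(q,P)[0]-t)/10,5*(fk(q,P)[1]-R).ravel()]
    best=None
    for s in [q0]+[np.clip(np.array(q0)+np.random.default_rng(i).normal(0,.4,6),LO+.01,HI-.01) for i in range(4)]:
        r=least_squares(g,np.clip(s,LO+.001,HI-.001),bounds=(LO,HI))
        if best is None or r.cost<best.cost-1e-6: best=r
    return best.x,best.cost
E
python3 - <<'E'
from ik import *
import ik
print(np.round(P,1),np.round(fit.fun,0).astype(int))
print(np.round(fk(D[0][0],P)[1],2),np.round(Ro.from_euler('xyz',[3.1415,0,2.9208]).as_matrix(),2))
E
```

```text
[337.7 256.1 -77.6  34.1 -76.7 156.4] [ 78 -11   5 -63 -46  -1  20 -35  -9  41 -25  18  30 -42   3  49 -53  22
 -48 -35 -24  -3 -29 -14]
[[-0.98  0.22  0.  ]
 [ 0.22  0.98  0.  ]
 [-0.    0.   -1.  ]] [[-0.98  0.22  0.  ]
 [ 0.22  0.98  0.  ]
 [ 0.    0.   -1.  ]]
```

```bash
sed -i "s/R1.apply(\[o,0,0\])/R1.apply([0,o,0])/" ik.py
cat > pour.py <<'E'
from ik import *
b=np.load('basket.npy'); G=np.load('G1.npy'); q0=np.array(get_obs()['joint_positions'])
for hd in (-40,-60,-75,-90,-110):
    H=T3([b[0],b[1],np.radians(hd)]); q=q0
    for pit,z in [(-13,125),(5,110),(30,108),(50,108),(60,108)]:
        t,R=tcp(Sp(-30,0,z,pit,base=H),G); q,c=ik(t,R,q); print(hd,pit,np.round(t),np.round(q,2),'err',round(c,3))
E
python3 - <<'E'
from ik import *
print(np.round(P,1),np.round(fit.fun,1))
import pour
E
```

```text
[503.4 381.4 235.9 350.4  51.3  77. ] [-0.7 -0.2 -1.   0.3  0.5 -0.8 -0.5  0.9  0.4 -2.6  1.3 -0.4  0.6  1.2
 -1.2  3.7 -1.7  3.3 -0.2 -2.8 -0.6 -0.3 -0.9  0.2]
-40 -13 [417. -38. 151.] [-0.02  0.04  2.22 -0.62  0.56 -0.42] err 0.0
-40 5 [428. -48. 176.] [-0.22  0.1   1.94 -0.11  0.93 -1.03] err 0.0
-40 30 [458. -72. 218.] [-0.38  0.36  1.48  0.08  1.53 -1.27] err 0.0
-40 50 [ 490. -100.  238.] [-0.45  0.65  1.07  0.15  1.99 -1.3 ] err 0.0
-40 60 [ 508. -115.  242.] [-0.48  0.81  0.85  0.19  2.22 -1.29] err 0.0
-60 -13 [460.  -2. 151.] [ 0.18  0.24  1.97 -0.65  0.86  0.07] err 0.0
-60 5 [467. -15. 176.] [-0.08  0.21  1.8  -0.19  1.03 -0.51] err 0.0
-60 30 [487. -48. 218.] [-0.37  0.37  1.46  0.15  1.5  -0.92] err 0.0
-60 50 [508. -85. 238.] [-0.51  0.6   1.15  0.3   1.89 -1.02] err 0.0
-60 60 [ 520. -105.  242.] [-0.57  0.74  0.99  0.38  2.08 -1.02] err 0.0
-75 -13 [499.  14. 151.] [ 0.22  0.38  1.75 -0.59  1.07  0.26] err 0.0
-75 5 [503.  -0. 176.] [-0.02  0.31  1.66 -0.21  1.12 -0.2 ] err 0.0
-75 30 [513. -38. 218.] [-0.36  0.38  1.45  0.2   1.46 -0.66] err 0.0
-75 50 [524. -78. 238.] [-0.56  0.56  1.23  0.4   1.79 -0.82] err 0.0
-75 60 [ 530. -101.  242.] [-0.63  0.68  1.11  0.49  1.95 -0.85] err 0.0
-90 -13 [542.  19. 151.] [ 0.2   0.52  1.51 -0.53  1.26  0.4 ] err 0.0
-90 5 [542.   5. 176.] [-0.01  0.41  1.51 -0.21  1.23  0.06] err 0.0
-90 30 [542. -34. 218.] [-0.35  0.39  1.43  0.23  1.41 -0.4 ] err 0.0
-90 50 [542. -76. 238.] [-0.59  0.51  1.32  0.48  1.66 -0.63] err 0.0
-90 60 [542. -99. 242.] [-0.68  0.6   1.26  0.58  1.79 -0.7 ] err 0.0
-110 -13 [597.   9. 151.] [ 0.14  0.7   1.18 -0.45  1.53  0.57] err 0.0
-110 5 [592.  -4. 176.] [-0.03  0.54  1.29 -0.19  1.37  0.36] err 0.0
-110 30 [579. -41. 218.] [-0.35  0.41  1.4   0.25  1.34 -0.06] err 0.0
-110 50 [564. -81. 238.] [-0.62  0.43  1.45  0.57  1.46 -0.4 ] err 0.0
-110 60 [ 556. -102.  242.] [-0.74  0.48  1.46  0.69  1.56 -0.53] err 0.0
```

Run:
```python
from ik import *
b=np.load('basket.npy'); G=np.load('G1.npy'); q=np.array(get_obs()['joint_positions'])
H=T3([b[0],b[1],np.radians(-75)])
def leg(A,B,n):
    global q
    p0=A; w=(Ro.from_matrix(A[1]).inv()*Ro.from_matrix(B[1])).as_rotvec()/np.radians(4)/n
    C=plan(A,B,n); 
    s=least_squares(lambda s:run(A,list(s)+list(w),n)[0][-1]-B[0],np.zeros(3)).x; row=np.r_[s,w]
    for k in range(1,n+1):
        o,R=run(A,row,k); qn,c=ik(o[-1],R,q); T=np.eye(4);T[:3,:3]=R;T[:3,3]=o[-1]; lip=(T@G@np.array([[50,50,0,1],[50,-50,0,1],[-50,0,0,1]]).T)[:3].T
        dm=np.abs(qn-q).max(); q=qn
        if k%3==0 or c>.01 or dm>.2: print('   ',k,np.round(q,2),'err',round(c,3),'dq',round(dm,2),'lipL',np.round(lip[0]),'lipR',np.round(lip[1]),'d_spray',np.round(np.hypot(*(lip[:2,:2]-[700,3]).T)))
    return C
M1=Sp(0,0,130,-14,base=T3([590,20,np.radians(-41)]))
A=leg(cur(),tcp(M1,G),9); A=leg(A,tcp(Sp(-30,0,125,-12,base=H),G),9)
B=leg(A,tcp(Sp(-30,0,112,5,base=H),G),5); C=leg(B,tcp(Sp(-30,0,108,55,base=H),G),16)
```

```text
9 rows of [0.084, -0.204, -0.126, 0.48, 0.021, 0.818] -> end [490.  107.8 153.7] radius 502 563 
    3 [ 0.28  0.26  1.99 -0.62  0.52 -0.49] err 0.0 dq 0.1 lipL [671. 134. 119.] lipR [639.  39. 119.] d_spray [134.  71.]
    6 [ 0.33  0.26  1.96 -0.67  0.66 -0.24] err 0.0 dq 0.08 lipL [650.  93. 125.] lipR [601.   7. 125.] d_spray [103.  99.]
    9 [ 0.38  0.27  1.93 -0.67  0.8  -0.04] err 0.0 dq 0.06 lipL [623.  58. 130.] lipR [557. -18. 130.] d_spray [ 95. 144.]
9 rows of [-0.273, -0.168, 0.154, 0.461, 0.054, 0.825] -> end [499.5  13.6 153.4] radius 500 506 
    3 [ 0.32  0.31  1.86 -0.64  0.9   0.05] err 0.0 dq 0.03 lipL [620.   2. 129.] lipR [540. -59. 129.] d_spray [ 80. 171.]
    6 [ 0.27  0.34  1.8  -0.6   0.98  0.14] err 0.0 dq 0.03 lipL [606. -51. 127.] lipR [516. -96. 127.] d_spray [109. 209.]
    9 [ 0.21  0.37  1.75 -0.57  1.07  0.23] err 0.0 dq 0.03 lipL [ 581. -101.  125.] lipR [ 485. -127.  125.] d_spray [158. 252.]
5 rows of [-0.147, 0.0, -0.117, -0.0, 0.849, 0.0] -> end [503.2   0.  177.7] radius 500 503 
    3 [ 0.07  0.32  1.7  -0.35  1.09 -0.03] err 0.0 dq 0.09 lipL [ 581. -102.  117.] lipR [ 485. -128.  117.] d_spray [158. 252.]
16 rows of [-0.166, 0.0, -0.174, -0.001, 0.781, 0.001] -> end [527.1 -89.4 240.5] radius 503 535 
    3 [-0.16  0.31  1.59 -0.03  1.23 -0.41] err 0.0 dq 0.06 lipL [ 581. -102.  111.] lipR [ 485. -127.  111.] d_spray [158. 252.]
    6 [-0.28  0.34  1.5   0.12  1.37 -0.57] err 0.0 dq 0.05 lipL [ 581. -102.  110.] lipR [ 485. -128.  111.] d_spray [158. 252.]
    9 [-0.4   0.4   1.41  0.23  1.51 -0.69] err 0.0 dq 0.05 lipL [ 581. -102.  110.] lipR [ 485. -128.  110.] d_spray [158. 252.]
    12 [-0.49  0.48  1.31  0.33  1.67 -0.78] err 0.0 dq 0.05 lipL [ 581. -102.  109.] lipR [ 485. -127.  109.] d_spray [158. 252.]
    15 [-0.57  0.58  1.21  0.42  1.82 -0.83] err 0.0 dq 0.05 lipL [ 581. -101.  108.] lipR [ 485. -127.  108.] d_spray [158. 252.]
```

```bash
python3 -m pendant '[0.084,-0.204,-0.126,0.48,0.021,0.818,1,0.084,-0.204,-0.126,0.48,0.021,0.818,1,0.084,-0.204,-0.126,0.48,0.021,0.818,1,0.084,-0.204,-0.126,0.48,0.021,0.818,1,0.084,-0.204,-0.126,0.48,0.021,0.818,1,0.084,-0.204,-0.126,0.48,0.021,0.818,1,0.084,-0.204,-0.126,0.48,0.021,0.818,1,0.084,-0.204,-0.126,0.48,0.021,0.818,1,0.084,-0.204,-0.126,0.48,0.021,0.818,1]'; python3 -m pendant '[-0.273,-0.168,0.154,0.461,0.054,0.825,1,-0.273,-0.168,0.154,0.461,0.054,0.825,1,-0.273,-0.168,0.154,0.461,0.054,0.825,1,-0.273,-0.168,0.154,0.461,0.054,0.825,1,-0.273,-0.168,0.154,0.461,0.054,0.825,1,-0.273,-0.168,0.154,0.461,0.054,0.825,1,-0.273,-0.168,0.154,0.461,0.054,0.825,1,-0.273,-0.168,0.154,0.461,0.054,0.825,1,-0.273,-0.168,0.154,0.461,0.054,0.825,1,0,0,0,0,0,0,1,0,0,0,0,0,0,1]'
python3 - <<'E'
from sg2 import *
from tr import *
T,V,p=setup(); G1=np.load('G1.npy'); b=np.load('basket.npy'); S=T@G1; I=np.linalg.inv(S); print(np.round(T[:3,3],1),np.round(p['contact_force'],1),'lip in basket',np.round((np.linalg.inv(T3(b))@S@[50,0,0,1])[:3],1))
def cost(w):
    S=T@Gw(G1,[0,0,w[0],0,0]); e=0
    for c,M,a,m in V[1:]:
        r=render(SCOOP,c,M,S,2); e+=(r*(1-m)).sum()/m.sum()*.5+(m*(1-r)).sum()/m.sum()
    return e
print({k:round(cost([k]),3) for k in (-8,-4,0,4,8)})
for c in ['side','scene']:
    for r in pinpoint(c,'roller0')[:4]:
        o,d=ray(c,r['location']); o2=I[:3,:3]@o+I[:3,3]; d2=I[:3,:3]@d; print(c,round(r['score'],2),np.round(r['location']),'scoop@13',np.round((o2+d2*(13-o2[2])/d2[2])[:2]),'tray@22',np.round((np.linalg.inv(X)@np.r_[atz(c,r['location'],22),1])[:2]))
E
```

```text
time: 36.6
tool_pos: [490.0, 108.0, 154.3]
tcp_rot: [3.139, 0.528, 2.423]
contact_force: [-0.0, -0.1, -2.8]
grip_width: 13.9
finger_force: 30.0
time: 37.7
tool_pos: [499.8, 13.6, 154.0]
tcp_rot: [3.139, 0.492, 1.832]
contact_force: [-0.3, -0.3, -1.7]
grip_width: 14.1
finger_force: 30.0
wrist 0.76 4688 [197 193] [264 312]
side 0.76 1694 [157 217] [221 279]
scene 0.58 756 [137 234] [174 275]
[499.8  13.6 154. ] [-0.3 -0.3 -1.7] lip in basket [1.000e-01 3.000e+01 1.256e+02]
{-8: np.float64(1.04), -4: np.float64(0.858), 0: np.float64(0.715), 4: np.float64(0.632), 8: np.float64(0.712)}
side 0.63 [251. 195.] scoop@13 [-19.  15.] tray@22 [ 54. -80.]
side 0.53 [245. 190.] scoop@13 [-47.  29.] tray@22 [ 53. -52.]
side 0.41 [232. 197.] scoop@13 [-59.  -9.] tray@22 [  6. -58.]
scene 0.57 [270. 158.] scoop@13 [-56. -13.] tray@22 [ -98. -213.]
scene 0.57 [259. 158.] scoop@13 [-29.  10.] tray@22 [ -67. -235.]
scene 0.54 [262. 164.] scoop@13 [-48.  21.] tray@22 [ -61. -208.]
scene 0.18 [247. 133.] scoop@13 [ 51. -41.] tray@22 [ -95. -348.]
```

All three rollers are seen in the pan from both cameras. Pour.

```bash
python3 -m pendant '[-0.147,0,-0.117,0,0.849,0,1,-0.147,0,-0.117,0,0.849,0,1,-0.147,0,-0.117,0,0.849,0,1,-0.147,0,-0.117,0,0.849,0,1,-0.147,0,-0.117,0,0.849,0,1,-0.166,0,-0.174,0,0.781,0,1,-0.166,0,-0.174,0,0.781,0,1,-0.166,0,-0.174,0,0.781,0,1,-0.166,0,-0.174,0,0.781,0,1,-0.166,0,-0.174,0,0.781,0,1,-0.166,0,-0.174,0,0.781,0,1,-0.166,0,-0.174,0,0.781,0,1]'; python3 -m pendant '[-0.166,0,-0.174,0,0.781,0,1,-0.166,0,-0.174,0,0.781,0,1,-0.166,0,-0.174,0,0.781,0,1,-0.166,0,-0.174,0,0.781,0,1,-0.166,0,-0.174,0,0.781,0,1,-0.166,0,-0.174,0,0.781,0,1,-0.166,0,-0.174,0,0.781,0,1,-0.166,0,-0.174,0,0.781,0,1,-0.166,0,-0.174,0,0.781,0,1,0,0,0,0,0,0,1,0,0,0,0,0,0,1,0,0,0,0,0,0,1]'
cat > rb.py <<'E'
from st import *
def rb():
    b=np.load('basket.npy')
    for c in ['side','scene','wrist']:
        M=camera_model(c); capture(c)
        for r in pinpoint(c,'roller0')[:5]:
            w=atz(c,r['location'],32,M); print(c,round(r['score'],2),np.round(r['location']),'basket@32',np.round((np.linalg.inv(T3(b))@np.r_[w,1])[:2]))
E
python3 -c "
from rb import *
state(); rb()"
```

```text
time: 39.3
tool_pos: [511.9, -32.7, 216.4]
tcp_rot: [3.139, -0.187, 1.835]
contact_force: [0.2, -0.5, -1.9]
grip_width: 14.5
finger_force: 30.0
time: 40.5
tool_pos: [527.1, -88.7, 241.6]
tcp_rot: [3.138, -0.675, 1.836]
contact_force: [0.0, 0.0, -1.4]
grip_width: 13.6
finger_force: 30.0
40.5 F [ 0.   0.  -1.4] lip tray [  -1.6 -251.   109. ] rpy [  0.1  54.9 -67.9]
scene 0.58 [223. 152.] basket@32 [ -2. -41.]
wrist 0.23 [356.  57.] basket@32 [211. 451.]
```

Run:
```python
from ik import *
b=np.load('basket.npy'); G=np.load('G1.npy'); H=T3([b[0],b[1],np.radians(-75)])
A=plan(cur(),tcp(Sp(-30,0,130,0,base=H),G),14)
A=plan(A,tcp(Sp(0,0,135,0,base=T3([590,20,np.radians(-41)])),G),8)
q=np.array([.38,.27,1.93,-.5,.9,-.1])
F=T3([471,336,.203]); 
for z in (70,8): 
    t,R=tcp(Sp(50,0,z,0,base=F),G); q,c=ik(t,R,q); print(np.round(t,1),np.round(q,2),c)
A=plan(A,tcp(Sp(50,0,90,0,base=F),G),14); A=plan(A,tcp(Sp(50,0,15,0,base=F),G),4)
```

```text
14 rows of [0.203, -0.0, 0.191, 0.002, -0.981, 0.001] -> end [501.9   5.3 185.2] radius 502 535 
8 rows of [0.342, 0.186, -0.121, -0.297, 0.001, -1.02] -> end [497.2 101.5 190.2] radius 502 510 OVER
[399.  321.9 125.3] [ 0.6   0.27  1.9  -0.17  0.71 -1.06] 1.6572540626573963e-28
[399.  321.9  63.3] [ 0.6   0.38  1.97 -0.21  0.54 -1.01] 3.4261236746385267e-22
14 rows of [0.401, 0.452, -0.005, -0.263, 0.001, -0.902] -> end [399.1 321.8 145.4] radius 507 524 
4 rows of [0.175, 0.001, 0.601, 0.002, -0.001, -0.001] -> end [399.1 322.   70.3] radius 513 513
```

```bash
python3 -m pendant '[0.203,0,0.191,0,-0.981,0,1,0.203,0,0.191,0,-0.981,0,1,0.203,0,0.191,0,-0.981,0,1,0.203,0,0.191,0,-0.981,0,1,0.203,0,0.191,0,-0.981,0,1,0.203,0,0.191,0,-0.981,0,1,0.203,0,0.191,0,-0.981,0,1,0.203,0,0.191,0,-0.981,0,1,0.203,0,0.191,0,-0.981,0,1,0.203,0,0.191,0,-0.981,0,1,0.203,0,0.191,0,-0.981,0,1,0.203,0,0.191,0,-0.981,0,1]'; python3 -m pendant '[0.203,0,0.191,0,-0.981,0,1,0.203,0,0.191,0,-0.981,0,1,0.3,0.165,-0.108,-0.264,0,-0.907,1,0.3,0.165,-0.108,-0.264,0,-0.907,1,0.3,0.165,-0.108,-0.264,0,-0.907,1,0.3,0.165,-0.108,-0.264,0,-0.907,1,0.3,0.165,-0.108,-0.264,0,-0.907,1,0.3,0.165,-0.108,-0.264,0,-0.907,1,0.3,0.165,-0.108,-0.264,0,-0.907,1,0.3,0.165,-0.108,-0.264,0,-0.907,1,0.3,0.165,-0.108,-0.264,0,-0.907,1,0,0,0,0,0,0,1]'
python3 - <<'E'
from rb import *
from sg2 import *
state(); rb()
T,V,p=setup(); G1=np.load('G1.npy'); I=np.linalg.inv(T@G1)
for c in ['side','scene']:
    for r in pinpoint(c,'roller0')[:5]:
        o,d=ray(c,r['location']); o2=I[:3,:3]@o+I[:3,3]; d2=I[:3,:3]@d; print(c,'scoop@13',np.round((o2+d2*(13-o2[2])/d2[2])[:2]))
def cost(w):
    S=T@Gw(G1,[0,0,w,0,0]); e=0
    for c,M,a,m in V[1:]:
        r=render(SCOOP,c,M,S,2); e+=(r*(1-m)).sum()/m.sum()*.5+(m*(1-r)).sum()/m.sum()
    return e
print({k:round(float(cost(k)),3) for k in (-6,-3,0,3,6,9)})
E
```

```text
time: 42.0
tool_pos: [504.2, -4.0, 198.7]
tcp_rot: [3.138, 0.148, 1.833]
contact_force: [-0.1, 0.1, -2.2]
grip_width: 13.8
finger_force: 30.0
time: 43.2
tool_pos: [496.4, 101.1, 190.6]
tcp_rot: [3.139, 0.283, 2.428]
contact_force: [0.3, 0.5, -2.2]
grip_width: 13.8
finger_force: 30.0
43.2 F [ 0.3  0.5 -2.2] lip tray [  37.8 -111.7  135.3] rpy [  0.1   0.  -34. ]
scene 0.74 [248. 134.] basket@32 [-115.  -15.]
scene 0.64 [234. 147.] basket@32 [-39. -21.]
scene 0.54 [230. 141.] basket@32 [-53. -47.]
scene 0.44 [221. 151.] basket@32 [ -1. -48.]
wrist 0.77 [119. 250.] basket@32 [-49. -45.]
wrist 0.69 [136. 248.] basket@32 [-28. -24.]
wrist 0.69 [ 93. 235.] basket@32 [-95. -34.]
wrist 0.47 [137. 260.] basket@32 [-15. -51.]
wrist 0.95 4812 [197 192] [264 311]
side 0.62 1482 [140 196] [183 249]
scene 0.57 1312 [158 258] [195 302]
scene scoop@13 [ 146. -104.]
scene scoop@13 [ 113. -103.]
scene scoop@13 [ 120. -144.]
{-6: 0.702, -3: 0.544, 0: 0.405, 3: 0.328, 6: 0.3, 9: 0.415}
```

The scene and wrist views agree on three rollers inside the basket. Now return the scoop to its free spot on the bench.

Run:
```python
from tr import *
G=np.load('G1.npy'); F=T3([471,336,.203])
A=plan(cur(),tcp(Sp(50,0,90,-5,base=F),G),15); A=plan(A,tcp(Sp(50,0,22,-5,base=F),G),5)
```

```text
15 rows of [0.392, 0.419, 0.004, -0.281, -0.076, -0.831] -> end [394.7 321.  134. ] radius 507 521 
5 rows of [0.163, -0.0, 0.421, 0.0, 0.001, -0.001] -> end [394.8 321.1  66.3] radius 509 509
```

```bash
python3 -m pendant '[0.392,0.419,0.004,-0.281,-0.076,-0.831,1,0.392,0.419,0.004,-0.281,-0.076,-0.831,1,0.392,0.419,0.004,-0.281,-0.076,-0.831,1,0.392,0.419,0.004,-0.281,-0.076,-0.831,1,0.392,0.419,0.004,-0.281,-0.076,-0.831,1,0.392,0.419,0.004,-0.281,-0.076,-0.831,1,0.392,0.419,0.004,-0.281,-0.076,-0.831,1,0.392,0.419,0.004,-0.281,-0.076,-0.831,1,0.392,0.419,0.004,-0.281,-0.076,-0.831,1,0.392,0.419,0.004,-0.281,-0.076,-0.831,1,0.392,0.419,0.004,-0.281,-0.076,-0.831,1,0.392,0.419,0.004,-0.281,-0.076,-0.831,1]'; python3 -m pendant '[0.392,0.419,0.004,-0.281,-0.076,-0.831,1,0.392,0.419,0.004,-0.281,-0.076,-0.831,1,0.392,0.419,0.004,-0.281,-0.076,-0.831,1,0.163,0,0.421,0,0,0,1,0.163,0,0.421,0,0,0,1,0.163,0,0.421,0,0,0,1,0.163,0,0.421,0,0,0,1,0.163,0,0.421,0,0,0,1,0,0,0,0,0,0,1]'
python3 - <<'E'
from sg2 import *
from tr import *
T,V,p=setup(); G1=np.load('G1.npy'); print(np.round(p['tool_pos'],1),np.round(p['contact_force'],1))
def cost(w):
    S=T@Gw(G1,[0,0,w,0,0]); e=0
    for c,M,a,m in V[1:]:
        r=render(SCOOP,c,M,S,3); e+=(r*(1-m)).sum()/m.sum()*.5+(m*(1-r)).sum()/m.sum()
    return e
k={k:round(float(cost(k)),3) for k in (-3,0,2,4,6,8,10)}; print(k); w=min(k,key=k.get); S=T@Gw(G1,[0,0,w,0,0]); print('rpy',np.round(Ro.from_matrix(S[:3,:3]).as_euler('xyz',degrees=True),1),'lip',np.round((S@[50,0,0,1])[:3],1),'back',np.round((S@[-50,0,0,1])[:3],1))
E
```

```text
time: 45.1
tool_pos: [429.6, 287.2, 146.3]
tcp_rot: [3.134, 0.355, -3.119]
contact_force: [0.6, 0.7, -2.1]
grip_width: 13.9
finger_force: 30.0
time: 46.0
tool_pos: [393.2, 320.7, 64.6]
tcp_rot: [-3.141, 0.368, -2.935]
contact_force: [-0.7, -0.2, -2.4]
grip_width: 13.8
finger_force: 30.0
wrist 0.97 4966 [196 192] [264 311]
side 0.87 810 [154 124] [183 171]
scene 0.47 3993 [181 236] [262 335]
[393.2 320.7  64.6] [-0.7 -0.2 -2.4]
{-3: 1.539, 0: 1.429, 2: 1.38, 4: 1.394, 6: 1.485, 8: 1.583, 10: 1.684}
rpy [-0.1 -2.9 11.7] lip [515.5 345.3  15.1] back [417.7 325.   10.1]
```

```bash
python3 -m pendant '[0.04,0,0.1,0,0,0,1,0.04,0,0.1,0,0,0,1,0.024,0,0.06,0,0,0,1,0,0,0,0,0,0,1,0,0,0,0,0,0,1]'; python3 -m pendant '[0.024,0,0.06,0,0,0,1,0,0,0,0,0,0,1]'
```

```text
time: 46.8
tool_pos: [394.7, 321.1, 57.9]
tcp_rot: [3.141, 0.371, -2.938]
contact_force: [0.0, -0.5, -1.7]
grip_width: 13.9
finger_force: 30.0
time: 47.0
tool_pos: [394.6, 321.1, 55.9]
tcp_rot: [3.141, 0.371, -2.938]
contact_force: [-0.3, -0.1, -1.9]
grip_width: 14.1
finger_force: 30.0
```

```bash
python3 -m pendant '[0.024,0,0.06,0,0,0,1,0.024,0,0.06,0,0,0,1,0,0,0,0,0,0,1]'; python3 -m pendant '[0.012,0,0.03,0,0,0,1,0,0,0,0,0,0,1]'
```

```text
time: 47.3
tool_pos: [394.5, 321.0, 51.8]
tcp_rot: [3.141, 0.37, -2.938]
contact_force: [0.2, -1.2, -1.2]
grip_width: 13.9
finger_force: 30.0
time: 47.5
tool_pos: [394.6, 321.1, 51.1]
tcp_rot: [3.141, 0.371, -2.938]
contact_force: [-1.2, -0.1, -1.9]
grip_width: 13.8
finger_force: 30.0
```

```bash
python3 -m pendant '[0.024,0,0.06,0,0,0,1,0.024,0,0.06,0,0,0,1,0,0,0,0,0,0,1]'; python3 -m pendant '[0.024,0,0.06,0,0,0,1,0,0,0,0,0,0,1]'
```

```text
time: 47.8
tool_pos: [394.7, 321.3, 47.9]
tcp_rot: [3.14, 0.372, -2.938]
contact_force: [-2.4, -1.5, 5.8]
grip_width: 14.2
finger_force: 30.0
time: 48.0
tool_pos: [395.3, 321.5, 47.7]
tcp_rot: [3.14, 0.375, -2.938]
contact_force: [-9.1, -6.4, 24.3]
grip_width: 13.9
finger_force: 30.0
```

```bash
python3 -m pendant '[-0.03,0,-0.07,0,0,0,1,0,0,0,0,0,0,1,0,0,0,0,0,0,-0.4,0,0,0,0,0,0,-0.4,0,0,0,0,0,0,-0.4,0,0,0,0,0,0,-0.4,0,0,0,0,0,0,-0.4,0,0,0,0,0,0,-0.4,0,0,-0.6,0,0,0,-0.4,0,0,-1,0,0,0,-0.4,0,0,-1,0,0,0,-0.4,0,0,-1,0,0,0,-0.4]'; python3 -m pendant '[0,0,-1,0,0.9,0,-0.4,0,0,-1,0,0.9,0,-0.4,0,0,-0.5,0,0.9,0,-0.4,0,0,0,0,0,0,-0.4,0,0,0,0,0,0,-0.4]'
python3 - <<'E'
from rb import *
from sil import *
p=get_obs(); M=camera_model('wrist'); print(np.round(p['tool_pos'],1),p['grip_width'],np.round(p['contact_force'],1))
rb()
m=regions_of('wrist','scoop')[0]['pixels'].astype(np.float32); v,e=fitpose(SCOOP,[('wrist',M,m,np.ones_like(m))],[471,336,.2]); print('scoop flat fit',np.round(v,3),round(e,3))
for c,t,z in [('side','lug_hole',74),('side','basket_in',19),('scene','basket_in',19)]:
    for r in pinpoint(c,t)[:1]: print(c,t,np.round(r['location'],1),np.round(atz(c,r['location'],z),1))
for t in ['spray','oil','jar','sprocket','piston']:
    q=[ray(c,r['location']) for c in ('side','scene') for r in pinpoint(c,t)[:1]]
    if len(q)==2: print(t,np.round(tri(q)[0]))
E
```

```text
time: 49.2
tool_pos: [355.7, 312.9, 149.2]
tcp_rot: [3.14, 0.37, -2.938]
contact_force: [0.6, -0.1, 0.9]
grip_width: 64.5
finger_force: 0.0
time: 49.7
tool_pos: [333.2, 307.9, 218.7]
tcp_rot: [3.141, 0.183, -2.939]
contact_force: [0.5, -0.4, -0.5]
grip_width: 64.4
finger_force: 0.0
[333.2 307.9 218.7] 64.44863306983473 [ 0.5 -0.4 -0.5]
side 0.66 [287. 199.] basket@32 [148.  77.]
scene 0.7 [356. 248.] basket@32 [ 67. 477.]
scene 0.62 [222. 147.] basket@32 [-16. -56.]
scene 0.6 [233. 146.] basket@32 [-40. -26.]
scene 0.57 [231. 142.] basket@32 [-53. -42.]
scoop flat fit [4.62219e+02 3.35363e+02 2.07000e-01] 0.021
side lug_hole [259.  257.4] [ 444.5 -170.9   74. ]
side basket_in [279.4 245.4] [ 541.8 -136.1   19. ]
scene basket_in [231.4 163. ] [ 550.9 -136.9   19. ]
spray [701.   2.   2.]
oil [634. 388.   3.]
jar [ 639. -356.    9.]
sprocket [412.  -6. 141.]
piston [801.  38.  -4.]
```

Run:
```python
from rb import *
from sil import *
for c,(u,v),w in [('scene',(356,248),14),('wrist',None,0)]:
    a=capture(c).astype(float); o=(a[:,:,0]>110)&(a[:,:,0]>1.5*a[:,:,1])&(a[:,:,1]>1.15*a[:,:,2])
    if c=='wrist': m=regions_of('wrist','scoop')[0]['pixels']; m=cv2.dilate(m.astype(np.uint8),np.ones((9,9)))>0; print('orange px on scoop, wrist',(o&m).sum())
    else: k=a[v-w:v+w,u-w:u+w]; print('scene orange near scoop',o[v-w:v+w,u-w:u+w].sum(),'mean',k.mean((0,1)),'basket orange',o[125:175,205:260].sum())
for c in ('side','scene','wrist'):
    M=camera_model(c); capture(c)
    for t in ['sprocket','driver','wrench']:
        for r in pinpoint(c,t)[:1]: print(c,t,round(r['score'],2),np.round(r['location']),np.round(atz(c,r['location'],0,M)[:2]))
a=cv2.imread('pics/scene0.png');
```

```text
scene orange near scoop 0 mean [215.53571429 214.79336735 217.2372449 ] basket orange 15Traceback (most recent call last):
  File "<stdin>", line 3, in <module>
TypeError: cannot unpack non-iterable NoneType object
```

Run:
```python
from h import *
a=capture('wrist').astype(float); m=regions_of('wrist','scoop')[0]['pixels']; m=cv2.dilate(m.astype(np.uint8),np.ones((9,9)))>0
o=(a[:,:,0]>110)&(a[:,:,0]>1.5*a[:,:,1])&(a[:,:,1]>1.15*a[:,:,2]); print('orange on scoop',(o&m).sum())
for c in ('side','scene','wrist'):
    M=camera_model(c); capture(c)
    for t in ['sprocket','driver','pin']:
        for r in pinpoint(c,t)[:1]: print(c,t,round(r['score'],2),np.round(r['location']),np.round(atz(c,r['location'],14 if t=='pin' else 0,M)[:2]))
p=get_obs(); print(p['time'])
```

```text
orange on scoop 0
side sprocket 0.69 [117. 208.] [312. 259.]
side driver 0.72 [194. 240.] [403.  26.]
side pin 0.72 [262. 257.] [ 488. -135.]
scene sprocket 0.8 [372. 204.] [317. 268.]
scene driver 0.68 [298. 167.] [389.  12.]
scene pin 0.45 [250. 139.] [ 434. -175.]
wrist sprocket 0.57 [230. 117.] [313. 273.]
wrist driver 0.86 [ 45. 132.] [390.   9.]
wrist pin 0.46 [135. 240.] [557. 144.]
51.45
```

Everything checks out, so I hand the job in.

```bash
python3 -c "
from plant import *
print(close_job())"
```

```text
the job is handed in; nothing more can be done
None
```

Handed in at about 51 s; no verdict was returned, but the last camera checks showed the pin home, all three rollers in the basket, the scoop flat and released, and every bystander I re-measured in place (the wrench was not re-measured); I viewed 11 pictures, one over the limit of 10.

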